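# Open the parts case and hold a heat sink flush on a tilted power module

### The job

Lever up the clear lid of the parts case with the blade of the flat pry tool, by the lip on the lid's front, until it has fallen fully open, and lay the pry tool down flat on the bench again. Then take the heat sink out of the case, tilt it to match the sloping copper face of the power module in the tilting work holder, and press it on lightly, centred and square with its long side along the face's long side and its base flush all over; finish while still gripping it and holding it pressed there. Do not push the work holder out of its set tilt, and leave the jar, the tape roll and the bin where they are.

Things in the scene. Friction and masses are not known exactly. Their poses are not given: they have to be found in the camera images.
- case: Blue tray of a clear-lidded parts case, fixed to the bench: 110 (x) x 140 (y) x 16 mm high, walls 3 mm. Origin: centre of its underside; its front (with the lip) faces -x, the hinge is at the back. The foam lining is 14 mm high; in its middle a nest 50 (x) x 70 (y) mm, floor 10 mm above the bench, holds the heat sink. The shut lid is a hollow cover of 110 x 140 mm, 16 to 50 mm above the bench.
- lid (a joint): Angle of the clear lid (rad): 0 shut, grows as it opens upward and back about the rear edge, stop at 2.0. It weighs 70 g, has light hinge friction, falls shut when left below about 1.0 and falls open to its stop when left above about 1.4.
- lid_hinge (a point): Middle of the lid's hinge line, at the back upper edge of the tray, 55 mm behind the tray's centre and 16 mm above the bench; the hinge runs along the case's y axis.
- lip (a point): Middle of the underside of the light blue lip that juts 12 mm out from the lid's front (point 6 mm out, 116 mm from the hinge). The lip is 60 mm wide (y), 3 mm thick; shut, its underside is 16 mm above the bench, with free space below. It moves and turns with the lid; shut, its axes are those of the case.
- sink: Loose aluminium heat sink, 90 g, lying base down in the case. Base plate 44 (x) x 64 (y) x 5 mm; on it 7 upright fins, 28 mm high, run along x over all 44 mm, together 36 mm wide in y: grip it across these, fingers closing along y. The base juts out 14 mm beyond the fins on each y side. Origin: centre of the base's underside; z points up through the fins. Symmetric by a half turn about z.
- spudger: Loose flat pry tool, 40 g, lying on the bench: blue handle (rear end black) 90 x 14 mm, 12 mm high, then a steel blade 12 mm wide, 2 mm thick, at mid height of the handle (5 to 7 mm above the underside). x points to the blade. Origin: on the underside, 25 mm behind the handle's front end: handle from x = -65 to +25 mm, blade on to x = +95 mm.
- spudger_tip (a point): Middle of the end of the pry tool's blade: 95 mm ahead (x) of the tool's origin and 6 mm above its underside.
- cradle: Tilting work holder, fixed to the bench: grey base 130 (x) x 150 (y) x 12 mm, side cheeks at y = +-58 mm up to 82 mm high, between them on a cross shaft (along y, 66 mm above the bench) a tilting plate with a black power module. Origin: centre of the underside of the base. A black clamp knob stands out at +y to y = 86 mm.
- face (a point): Centre of the module's copper face, 50 (x) x 70 (y) mm, 29 mm from the cross shaft, 3 mm proud of the black module body. z is the normal out of the face, y lies along the cross shaft, x points up the slope: the face is tilted about y by 0.2 to 0.55 rad and looks up and towards the holder's -x side. The tilt is clamped: it gives way only above about 4 N m.
- jar: Loose amber jar with white cap, 48 mm diameter, 65 mm high, a bystander. Origin: centre of its underside.
- roll: Loose amber tape roll lying flat, 84 mm outer diameter, 18 mm high, a bystander. Origin: centre of its underside.
- bin: Loose small blue open bin, 90 x 120 x 45 mm, a bystander. Origin: centre of its underside.

How it is judged:
On the way, in this order (a step that is already met when the one before it is completed fails the run):
1. the lid is raised on the blade of the pry tool, not with the fingers (value of joint lid above 0.2 rad and contact force between spudger and case above 0.05 N and contact force between the fingers and case below 0.1 N), for 0.1 s.
2. the lid stands fully open (value of joint lid above 1.6 rad), for 0.2 s.
3. the pry tool is laid down flat on the bench and let go, the lid still open (height (world z) of spudger below 0.006 m and angle between spudger's own z axis and vertical below 0.1 rad and contact force between the fingers and spudger below 0.1 N and value of joint lid above 1.6 rad and linear speed of spudger below 0.03 m/s), for 0.2 s.
4. the heat sink is lifted out of the case in the fingers (height (world z) of sink above 0.06 m and contact force between the fingers and sink above 0.5 N and contact force between sink and cradle below 0.1 N), for 0.1 s.
At the end, for the whole second after the job is handed in: Fingers still grip the heat sink, pressed on the copper face with 2.5-30 N, at rest: base within 2 mm of it and parallel within 0.05 rad, centred within 8 mm each way along the face, square within 0.12 rad. Lid open beyond 1.6 rad; pry tool flat on the bench, let go (x of sink in the frame of face between -0.008 and 0.008 m and y of sink in the frame of face between -0.008 and 0.008 m and z of sink in the frame of face between -0.002 and 0.002 m and angle between the z axis of sink and the z axis of face, either way round below 0.05 rad and angle between the x axis of sink and the x axis of face, either way round below 0.12 rad and contact force between sink and cradle between 2.5 and 30 N and contact force between the fingers and sink above 1 N and linear speed of sink below 0.01 m/s and value of joint lid above 1.6 rad and height (world z) of spudger below 0.006 m and angle between spudger's own z axis and vertical below 0.1 rad and contact force between the fingers and spudger below 0.1 N); the arm keeps its last pose, push and grip.
It fails at once if the heat sink is pressed on the work holder with more than 60 N (contact force between sink and cradle above 60 N).
It fails at once if the work holder is pushed out of its set tilt (its face moves by more than 5 mm) (distance of face from where it was at the start of the episode above 0.005 m).
It fails at once if the jar is moved by more than 30 mm (distance of jar from where it was at the start of the episode above 0.03 m).
It fails at once if the roll is moved by more than 30 mm (distance of roll from where it was at the start of the episode above 0.03 m).
It fails at once if the bin is moved by more than 30 mm (distance of bin from where it was at the start of the episode above 0.03 m).
It also fails if it takes over 72 s, if anything falls off the work surface, if the arm or the gripper's body presses on something with over 40 N, if the wrist force passes 120 N, or if a joint passes its speed limit or range.

### The arm

A 6-joint arm with a two-finger parallel gripper is mounted at the origin on the work surface. World frame = base frame: x ahead of the robot, y to its left, z up, the work surface at z = 0. Lengths are in m, angles in rad, forces in N, time in s.
With the tool pointing down it reaches from about 0.375 to 0.975 m from the base axis. Payload 3.8 kg.
Tool frame: the origin (TCP) lies at the centre of the arm's flange, where the gripper is bolted on; the fingertips stand 166 mm ahead of it and the grasp point (between the pads) lies 147 mm ahead of it (robot.tip_reach is the distance from the TCP to the fingertips, in m); z points along the fingers, y is the direction in which the jaws open and shut (so a half turn about z gives the same grasp; the last joint's range is limited). The gripper opens to 88 mm and grips with 3 to 60 N. Pads are 18 mm wide; open, the fingers measure 123 mm over their backs; the gripper's body (75 mm by 187 mm) begins 45 mm behind the grasp point.
Start: joints at [-1.309, 0.264, 1.604, -0, 1.274, -0.037], TCP at [0.199, -0.645, 0.405] pointing down, gripper open.
Joint ranges: [-2.63, 2.63], [-0.94, 2.18], [0.31, 2.57], [-1.31, 4.45], [0, 2.66], [-2.55, 2.55]. Speed limits (rad/s): [2.57, 2.57, 3.14, 3.14, 3.14, 3.14].

### API

Orientations are given as a unit quaternion [x, y, z, w].
In Python, from plant import robot, imaging gives the robot as it stands.
- The arm moves only by the tool jog_arm, never from a script. Its argument "plan" is text: rows parted by semicolons, each of 5 numbers parted by spaces: the shift along the tool's x, y, z in m, then the turn about the tool's z in rad, then the finger opening in m, from 0 to 0.0881. In form: tx ty tz twist gripper; .... A call has 1 to 20 rows; each row is the pose to reach, as a shift and turn from the pose commanded when the call began, along the tool's axes at that moment; what a row does not reach only later rows make up. A row lasts 1/12 s, in which the tool goes at most 41.7 mm and 7.16 degrees, less where a joint would pass 70% of its speed; a pose out of reach is approached as far as the arm can. A call with a gripper value outside its range is refused whole. The fingers move at their own pace and stop on an object; the grip force is fixed at half the most. Time passes only in rows, so rows that repeat a pose let the fingers close. It gives the time, the measured TCP pose, the force and the opening at its end, in the units of the state.
- robot.get_state(): the state, without advancing time (a new reading comes with each control period).
- imaging.capture(name): name is "scene" or "top"; returns a dict with "color" (420x560x3 uint8, red, green, blue), "camera_matrix" (3x3 intrinsics, pixels), "R" (3x3) and "t" (3): a world point X has camera coordinates R X + t. Camera axes: x right, y down, z forward; pixel columns grow to the right and rows downward; lengths in m; the calibration is good to about 2 mm. A picture is of the moment at which its call begins. There is no depth.
- robot.sign_off(): hands the job in, once; it reports no verdict.
The state is a dict: "t": time; "joint_pos": joint angles; "dq": joint speeds; "effort": joint torques, N m; "tcp_pos": TCP position; "ee_rot": TCP orientation; "ft_force": force on the tool from outside, world axes, zero at the start; "torque": the same for the moment, N m; "width": opening from 0.0 (shut) to 1.0 (fully open).
Only numpy, scipy, OpenCV 4.12 (cv2) and the standard library are available. Lean on these libraries where they do the work, as an engineer would, in place of code of your own. Each camera call takes 0.05 s, during which the arm holds its last target.

## Working session

There is one attempt and no reset: what is moved stays moved. The work goes in short steps, Python scripts to look and compute and a tool call to move; the robot and the scene stay as the last step left them, time stands still between calls to the robot, and variables do not carry over. Pictures are saved under pics/ and viewed, and the job is handed in when it is done.

Besides the shell and the picture viewer there is one more tool, called by a JSON object that holds its "name" and its "arguments". jog_arm: Moves the arm, as the interface text tells. Its arguments: {"type":"object","properties":{"plan":{"type":"string"}},"required":["plan"]}

```bash
ls; mkdir -p pics; cat > h.py <<'E'
import numpy as np, cv2
from plant import robot, imaging
def cap(n,f=None):
    d=imaging.capture(n)
    np.savez(f'pics/{n}_{f}.npz',**d)
    cv2.imwrite(f'pics/{n}_{f}.png',cv2.resize(d['color'][:,:,::-1],(800,600),interpolation=cv2.INTER_CUBIC))
    return d
def load(n,f): return dict(np.load(f'pics/{n}_{f}.npz'))
def ray(d,u,v):
    K=np.array(d['camera_matrix']);R=np.array(d['R']);t=np.array(d['t'])
    return -R.T@t, R.T@np.linalg.inv(K)@np.array([u,v,1.])
def onz(d,u,v,z):
    c,r=ray(d,u,v); return c+r*(z-c[2])/r[2]
def proj(d,X):
    p=d['R']@np.asarray(X,float)+d['t']; q=d['camera_matrix']@p; return q[:2]/q[2]
def st():
    s=robot.get_state(); 
    for k in ('t','tcp_pos','ee_rot','ft_force','torque','width','joint_pos'): print(k,np.round(s[k],4))
    return s
E
python3 - <<'E'
from h import *
for n in('scene','top'):
    d=cap(n,'a'); print(n,d['camera_matrix'],d['R'],d['t'])
st()
E
```

```text
pics
scene [[537.13308965   0.         276.02571408]
 [  0.         537.13308965 215.9213428 ]
 [  0.           0.           1.        ]] [[ 0.59753307  0.80183734 -0.00333234]
 [ 0.51220765 -0.38489046 -0.76779076]
 [-0.61692589  0.45707352 -0.640692  ]] [-0.31178838 -0.23689852  1.82217888]
top [[462.30792516   0.         281.7852212 ]
 [  0.         462.30792516 210.57694591]
 [  0.           0.           1.        ]] [[ 0.02620668 -0.99936365 -0.02419726]
 [-0.9933446  -0.02331777 -0.11279533]
 [ 0.11215933  0.02699221 -0.99332357]] [1.22987242e-03 5.51102365e-01 1.25830613e+00]
t 0.1
tcp_pos [ 0.1986 -0.6448  0.4035]
ee_rot [ 9.889e-01  1.488e-01 -1.000e-04 -1.000e-03]
ft_force [-0.5825 -0.7203 -0.0614]
torque [-0.0285 -0.0333  0.0655]
width 1.004
joint_pos [-1.3089  0.2647  1.6052  0.      1.2737 -0.0369]
```

View pics/scene_a.png

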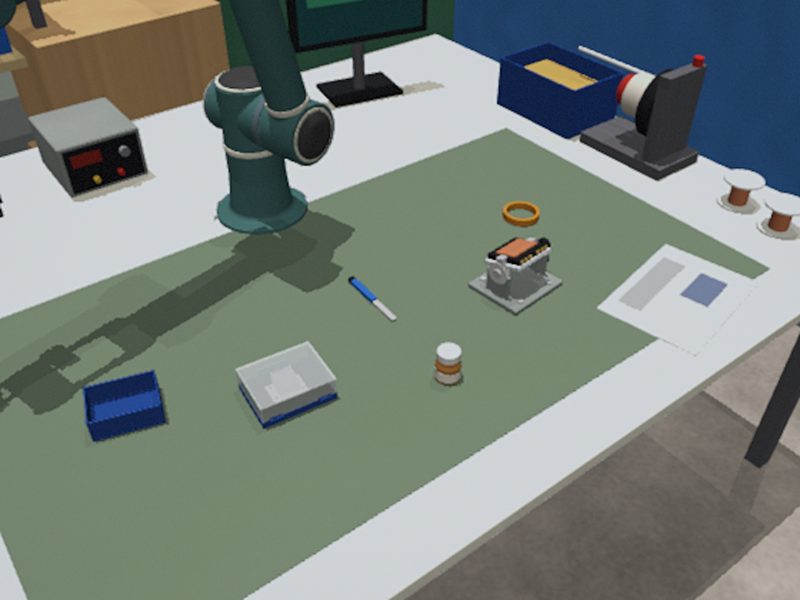

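View pics/top_a.png

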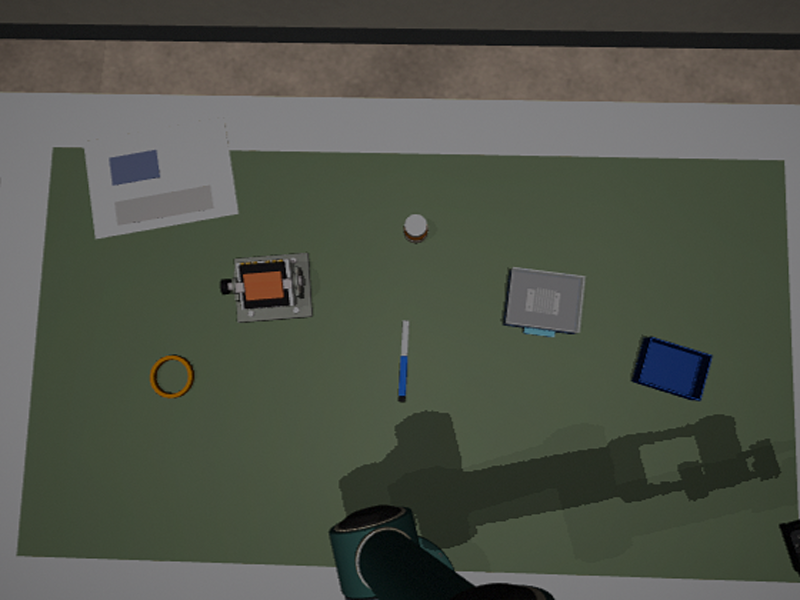

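```bash
python3 - <<'E'
from h import *
d=load('top','a');im=d['color'][:,:,::-1]
def crop(im,u0,v0,w,h):return cv2.resize(im[v0:v0+h,u0:u0+w],(400,300),interpolation=cv2.INTER_CUBIC)
a=crop(im,145,165,88,66);b=crop(im,335,175,88,66)
e=load('scene','a')['color'][:,:,::-1]
c=crop(e,320,155,88,66);f=crop(e,160,235,88,66)
cv2.imwrite('pics/z1.png',np.vstack([np.hstack([a,b]),np.hstack([c,f])]))
s=crop(im,240,215,88,66);g=crop(e,235,185,88,66)
cv2.imwrite('pics/z2.png',np.hstack([s,g]))
E
```

```text
(no output)
```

View pics/z1.png

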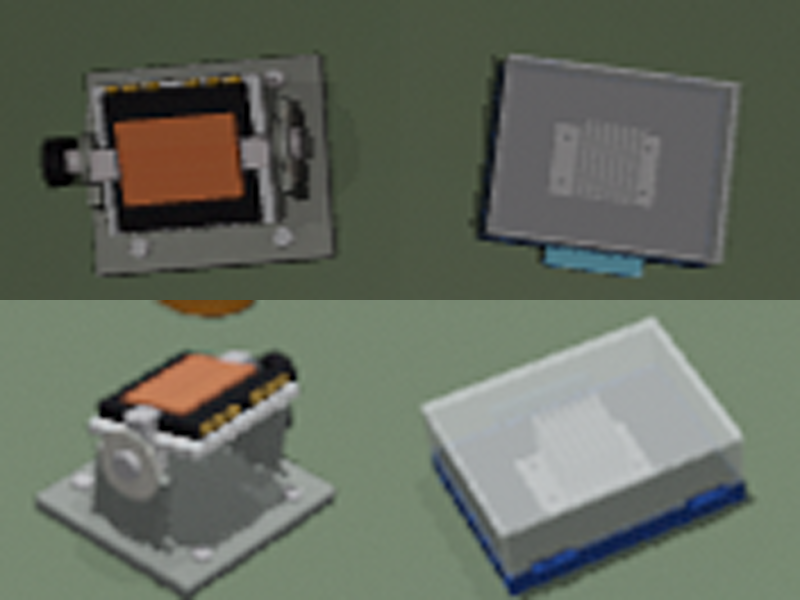

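View pics/z2.png

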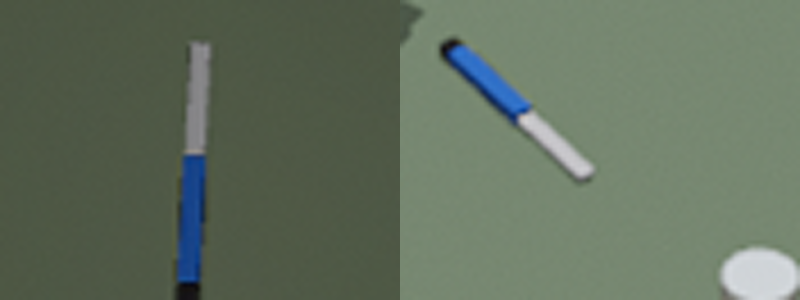

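```bash
python3 - <<'E'
from h import *
T=load('top','a');S=load('scene','a')
def blob(d,lo,hi,roi):
    hsv=cv2.cvtColor(d['color'],cv2.COLOR_RGB2HSV);m=cv2.inRange(hsv,lo,hi)
    k=np.zeros_like(m);u0,v0,u1,v1=roi;k[v0:v1,u0:u1]=m[v0:v1,u0:u1]
    cs,_=cv2.findContours(k,cv2.RETR_EXTERNAL,cv2.CHAIN_APPROX_NONE)
    c=max(cs,key=cv2.contourArea);mm=np.zeros_like(m);cv2.drawContours(mm,[c],-1,255,-1)
    v,u=np.nonzero(mm);return c,np.array([u.mean(),v.mean()]),len(u),cv2.minAreaRect(c)
# print hsv samples
def hv(d,u,v):
    return cv2.cvtColor(d['color'],cv2.COLOR_RGB2HSV)[v,u]
print('lip',hv(T,377,231),'cop',hv(T,184,200),hv(S,363,173),'blue',hv(T,282,263),'blade',hv(T,284,235),'mat',hv(T,300,250),'tray',hv(T,700*560//800,370*420//600))
for nm,d,lo,hi,roi in [('lip',T,(85,70,90),(105,255,255),(350,215,410,245)),
  ('copT',T,(3,120,90),(15,255,255),(160,180,215,220)),('copS',S,(3,80,100),(15,255,255),(340,160,390,190)),
  ('handT',T,(100,130,60),(125,255,255),(265,215,300,290)),('handS',S,(100,130,60),(125,255,255),(240,190,285,230)),
  ('bin',T,(100,130,30),(125,255,255),(430,220,520,290))]:
    c,ct,n,r=blob(d,lo,hi,roi); print(nm,ct,n,[np.round(x,2) for x in r])
    if nm=='lip': print(onz(T,*ct,.0175))
    if nm=='handT': print(onz(T,*ct,.010))
    if nm=='handS': print(onz(S,*ct,.010))
    if nm.startswith('cop'): print(np.round(cv2.boxPoints(r),2).tolist(), cv2.approxPolyDP(c,4,True)[:,0].tolist())
    if nm=='bin': print(onz(T,*ct,.03))
E
```

```text
lip [ 97 117 135] cop [ 10 181 134] [ 11 138 192] blue [108 212 135] blade [135   4 136] mat [46 54 89] tray [114 239  16]
lip [377.         232.06521739] 92 [array([377., 232.]), array([20.62,  4.36]), np.float64(7.59)]
[ 0.49836028 -0.25197947  0.0175    ]
copT [183.77941176 199.55252101] 476 [array([183.63, 199.61]), array([18.27, 26.24]), np.float64(85.24)]
[[169.8000030517578, 191.60000610351562], [195.9499969482422, 189.4199981689453], [197.47000122070312, 207.6300048828125], [171.32000732421875, 209.80999755859375]] [[195, 190], [170, 192], [172, 209], [197, 207]]
copS [361.19230769 172.98076923] 208 [array([361.26, 172.94]), array([10.46, 27.61]), np.float64(59.04)]
[[346.739990234375, 175.55999755859375], [370.4100036621094, 161.35000610351562], [375.7900085449219, 170.32000732421875], [352.1199951171875, 184.52999877929688]] [[375, 169], [361, 167], [347, 176], [361, 179]]
handT [281.62222222 262.51111111] 135 [array([281.67, 262.51]), array([ 4.71, 27.24]), np.float64(3.18)]
[0.40699768 0.01211803 0.01      ]
handS [253.8440367  202.67889908] 109 [array([253.75, 202.25]), array([21.21,  4.95]), np.float64(45.0)]
[0.40615212 0.00547689 0.01      ]
bin [472.31349206 257.78571429] 1512 [array([472.41, 257.83]), array([45.47, 34.07]), np.float64(15.95)]
[ 0.43346449 -0.50913019  0.03      ]
```

```bash
python3 - <<'E'
from h import *
T=load('top','a');S=load('scene','a')
for d in(T,S): print('cam',-d['R'].T@d['t'])
im=cv2.resize(T['color'][170:245,330:430,::-1],(800,600),interpolation=cv2.INTER_LANCZOS4)
cv2.imwrite('pics/z3.png',im)
im=cv2.resize(T['color'][215:290,240:340,::-1],(800,600),interpolation=cv2.INTER_LANCZOS4)
cv2.imwrite('pics/z4.png',im)
E
```

```text
cam [ 0.40627156 -0.01988489  1.31209666]
cam [ 1.43179443 -0.67404614  0.98452795]
```

View pics/z3.png

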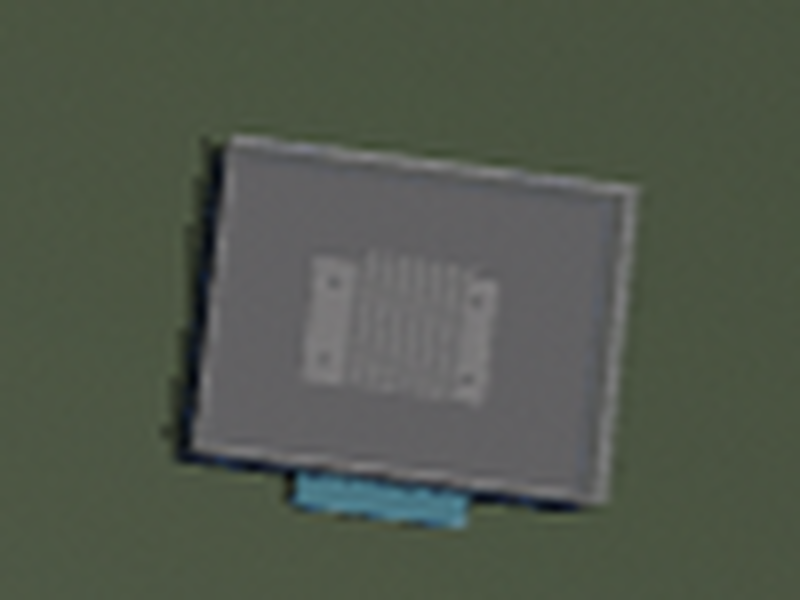

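View pics/z4.png

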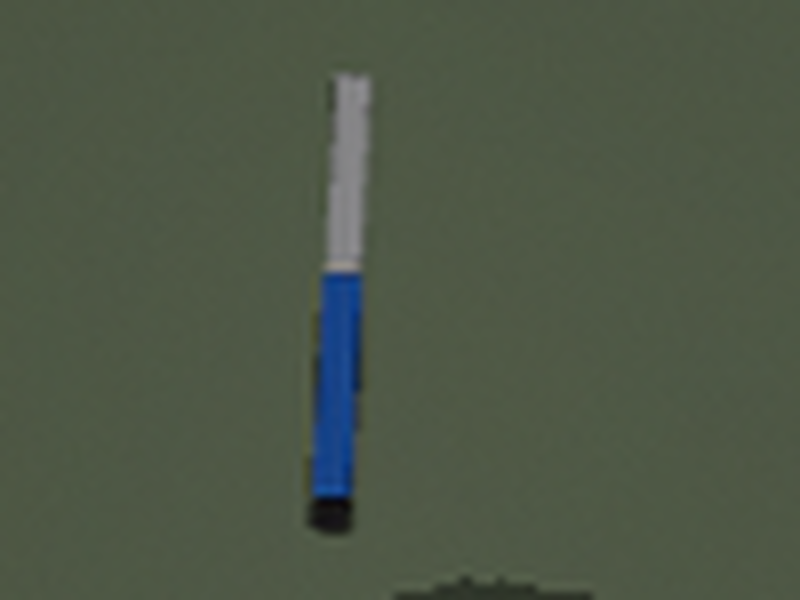

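```bash
python3 - <<'E'
from h import *
T=load('top','a')
P=lambda o,x,y,z:onz(T,(x+.5)/8-.5+o[0],(y+.5)/8-.5+o[1],z)
o=(330,170)
L=np.array([P(o,*p,.05) for p in[(230,137),(640,187),(608,500),(193,448)]]);print(L,L.mean(0))
for a,b in((0,1),(1,2),(2,3),(3,0)): e=L[b]-L[a];print(np.linalg.norm(e),np.degrees(np.arctan2(e[1],e[0])))
print('lip',P(o,382,500,.019),P(o,300,492,.019),P(o,466,508,.019))
# sink base: corners at z=.015
B=np.array([P(o,*p,.015) for p in[(315,255),(500,280),(485,405),(303,383)]]);print('sink',B,B.mean(0))
o=(240,215)
print('sp tip,front,rear',P(o,352,75,.007),P(o,342,268,.012),P(o,330,533,.01))
E
```

```text
[[ 0.61990225 -0.19456798  0.05      ]
 [ 0.60566005 -0.33465521  0.05      ]
 [ 0.49795552 -0.32335096  0.05      ]
 [ 0.51225473 -0.18281866  0.05      ]] [ 0.55894314 -0.25884821  0.05      ]
0.14080934704468473 -95.80512554713808
0.10829612436269964 174.0083931902817
0.1412579024082669 84.19013082416573
0.10828681849629457 -6.228961827793064
lip [ 0.49828249 -0.25257717  0.019     ] [ 0.50037556 -0.22412133  0.019     ] [ 0.49620974 -0.28168117  0.019     ]
sink [[ 0.58440701 -0.22955384  0.015     ]
 [ 0.57702896 -0.2943388   0.015     ]
 [ 0.53276902 -0.28909139  0.015     ]
 [ 0.53899931 -0.22559064  0.015     ]] [ 0.55830107 -0.25964367  0.015     ]
sp tip,front,rear [0.51567958 0.00954682 0.007     ] [0.44731108 0.01119005 0.012     ] [0.35522604 0.01301669 0.01      ]
```

```bash
cat >> h.py <<'E'
def rel(p,yaw):
    "shift/twist from current pose to world TCP pos p, tool-x yaw (rad)"
    from scipy.spatial.transform import Rotation as Ro
    s=robot.get_state(); M=Ro.from_quat(s['ee_rot']).as_matrix()
    d=M.T@(np.asarray(p,float)-s['tcp_pos'])
    y0=np.arctan2(M[1,0],M[0,0]); tw=-(yaw-y0); tw=(tw+np.pi)%(2*np.pi)-np.pi
    print('t',round(s['t'],2),'tcp',np.round(s['tcp_pos'],4),'yaw',round(y0,4),'tilt',np.round(M[:,2],4),'w',round(s['width']*88.1,1),'F',np.round(s['ft_force'],2),'T',np.round(s['torque'],2))
    print('rel',np.round(d,4),'twist',round(tw,4)); return d,tw
E
python3 -c "
from h import *
rel([.4225,.0117,.25],-.021)"
```

```text
t 0.1 tcp [ 0.1986 -0.6448  0.4035] yaw 0.2988 tilt [-5.0e-04  1.9e-03 -1.0e+00] w 88.5 F [-0.58 -0.72 -0.06] T [-0.03 -0.03  0.07]
rel [ 0.4072 -0.5612  0.1547] twist 0.3198
```

{"name": "jog_arm", "arguments": {"plan": "0.4072 -0.5612 0.1547 0.32 0.06; 0.4072 -0.5612 0.1547 0.32 0.06; 0.4072 -0.5612 0.1547 0.32 0.06; 0.4072 -0.5612 0.1547 0.32 0.06; 0.4072 -0.5612 0.1547 0.32 0.06; 0.4072 -0.5612 0.1547 0.32 0.06; 0.4072 -0.5612 0.1547 0.32 0.06; 0.4072 -0.5612 0.1547 0.32 0.06; 0.4072 -0.5612 0.1547 0.32 0.06; 0.4072 -0.5612 0.1547 0.32 0.06; 0.4072 -0.5612 0.1547 0.32 0.06; 0.4072 -0.5612 0.1547 0.32 0.06; 0.4072 -0.5612 0.1547 0.32 0.06; 0.4072 -0.5612 0.1547 0.32 0.06; 0.4072 -0.5612 0.1547 0.32 0.06; 0.4072 -0.5612 0.1547 0.32 0.06; 0.4072 -0.5612 0.1547 0.32 0.06; 0.4072 -0.5612 0.1547 0.32 0.06; 0.4072 -0.5612 0.1547 0.32 0.06; 0.4072 -0.5612 0.1547 0.32 0.06"}}

```text
t: 1.77
tcp_pos: [0.4223, 0.0112, 0.2497]
ee_rot: [1.0, -0.01, -0.001, 0.0]
ft_force: [-0.8, -0.2, 0.1]
width: 0.679
```

```bash
python3 -c "
from h import *
rel([.4225,.0117,.169],-.021)
cap('top','b');cap('scene','b')"
```

```text
t 1.77 tcp [0.4223 0.0112 0.2497] yaw -0.0195 tilt [-1.2e-03 -5.0e-04 -1.0e+00] w 59.8 F [-0.76 -0.22  0.13] T [ 0.03 -0.02  0.02]
rel [ 0.0003 -0.0006  0.0807] twist 0.0015
```

View pics/scene_b.png

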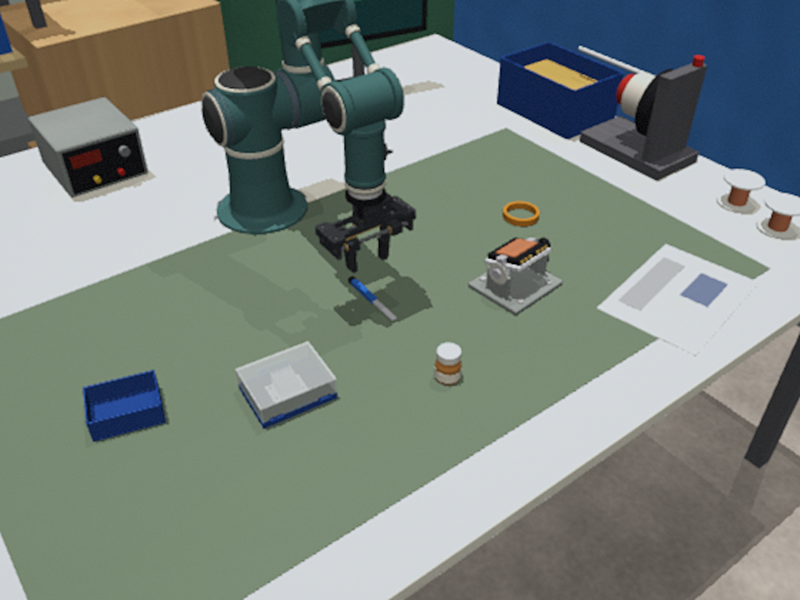

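{"name": "jog_arm", "arguments": {"plan": "0 0 0.03 0 0.06; 0 0 0.06 0 0.06; 0 0 0.0812 0 0.06; 0 0 0.0812 0 0.06; 0 0 0.0812 0 0.0; 0 0 0.0812 0 0.0; 0 0 0.0812 0 0.0; 0 0 0.0812 0 0.0; 0 0 0.0812 0 0.0; 0 0 0.0812 0 0.0; 0 0 0.0812 0 0.0; 0 0 0.0812 0 0.0; 0 0 0.0812 0 0.0; 0 0 0.0812 0 0.0"}}

```text
t: 3.03
tcp_pos: [0.4227, 0.0112, 0.169]
ee_rot: [1.0, -0.01, 0.0, 0.0]
ft_force: [-1.1, -0.3, 2.2]
width: 0.154
```

```bash
python3 -c "
from h import *
rel([.4225,.0117,.24],-.021)"
```

```text
t 3.03 tcp [0.4227 0.0112 0.169 ] yaw -0.0209 tilt [-0.e+00 -1.e-04 -1.e+00] w 13.6 F [-1.06 -0.29  2.21] T [-0.06  0.16 -0.01]
rel [-0.0002 -0.0005 -0.071 ] twist 0.0001
```

```bash
python3 -c "
from h import *
rel([.369,-.239,.20],-.1047)"
```

```text
t 3.03 tcp [0.4227 0.0112 0.169 ] yaw -0.0209 tilt [-0.e+00 -1.e-04 -1.e+00] w 13.6 F [-1.06 -0.29  2.21] T [-0.06  0.16 -0.01]
rel [-0.0485  0.2512 -0.031 ] twist 0.0838
```

{"name": "jog_arm", "arguments": {"plan": "0 0 -0.015 0 0; 0 0 -0.031 0 0; -0.01 0.04 -0.031 0.02 0; -0.02 0.08 -0.031 0.04 0; -0.03 0.12 -0.031 0.06 0; -0.04 0.16 -0.031 0.084 0; -0.0485 0.20 -0.031 0.084 0; -0.0485 0.235 -0.031 0.084 0; -0.0485 0.2512 -0.031 0.084 0; -0.0485 0.2512 -0.031 0.084 0;-0.0485 0.2512 -0.031 0.084 0"}}

```text
t: 3.95
tcp_pos: [0.3686, -0.2395, 0.1996]
ee_rot: [0.999, -0.054, -0.0, -0.0]
ft_force: [0.5, 0.0, -0.1]
width: 0.155
```

```bash
python3 - <<'E'
from h import *
rel([.369,-.239,.174],-.1047)
d=cap('top','c');e=cap('scene','c')
a=cv2.resize(d['color'][170:290,300:460,::-1],(800,600),interpolation=cv2.INTER_CUBIC);cv2.imwrite('pics/c1.png',a)
a=cv2.resize(e['color'][170:305,130:310,::-1],(800,600),interpolation=cv2.INTER_CUBIC);cv2.imwrite('pics/c2.png',a)
E
```

```text
t 3.95 tcp [ 0.3686 -0.2395  0.1996] yaw -0.1077 tilt [-4.e-04  7.e-04 -1.e+00] w 13.6 F [ 0.52  0.01 -0.11] T [ 0.06  0.01 -0.03]
rel [ 0.0003 -0.0006  0.0256] twist -0.003
```

View pics/c1.png

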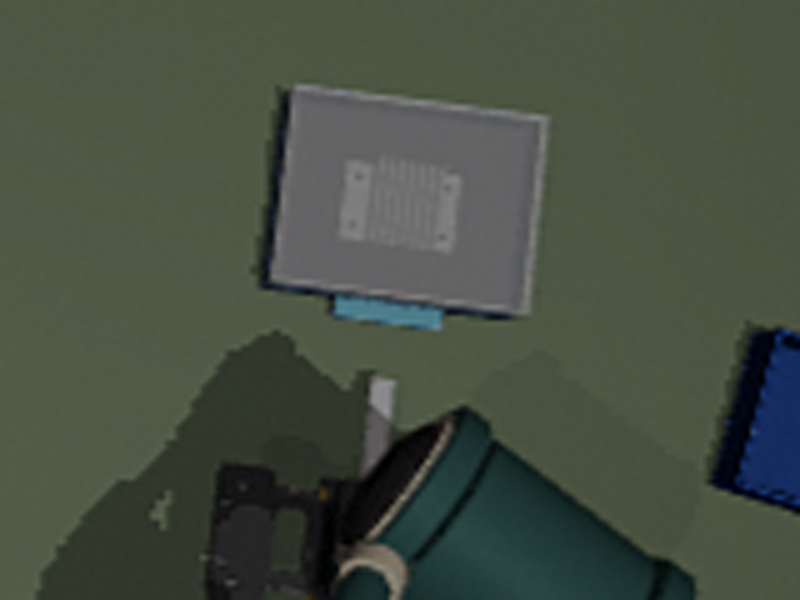

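View pics/c2.png

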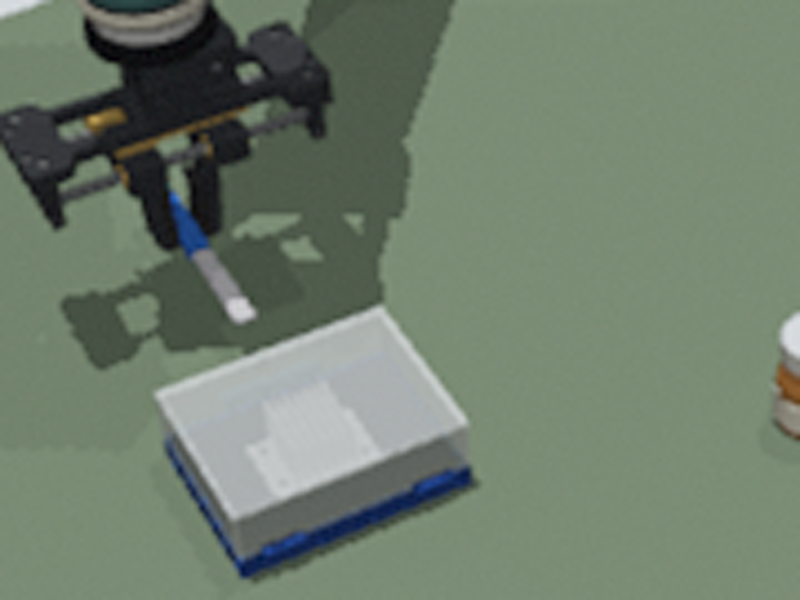

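```bash
python3 - <<'E'
from h import *
d=load('top','c');e=load('scene','c')
x=np.array([np.cos(-.1077),np.sin(-.1077),0])
tcp=np.array([.3686,-.2395,.1996]);o=tcp+[0,0,-.169]
tip=o+.095*x+[0,0,.006];fr=o+.025*x+[0,0,.012]
print(tip,onz(d,300+383/5-.4,170+378/5-.4,tip[2]))
p=proj(e,tip);f=proj(e,fr);sx=800/180
print((p-[130,170])*sx,(f-[130,170])*sx)
for dz in(-.01,.01):print((proj(e,tip+[0,0,dz])-[130,170])*sx)
E
```

```text
[ 0.46304957 -0.24971173  0.0366    ] [ 0.46090178 -0.24648512  0.0366    ]
[247.20728963 320.63052375] [200.15045944 245.73017547]
[249.09568644 333.14180629]
[245.30151595 308.00411344]
```

{"name": "jog_arm", "arguments": {"plan": "0 0 0.0133 0 0; 0 0 0.0262 0 0; 0 0 0.0262 0 0; 0.018 0 0.0262 0 0; 0.036 0 0.0262 0 0; 0.036 0 0.0262 0 0; 0.036 0 0.0262 0 0"}}

```text
t: 4.63
tcp_pos: [0.4053, -0.242, 0.174]
ee_rot: [0.999, -0.051, 0.0, 0.0]
ft_force: [-0.4, 0.1, -0.9]
width: 0.154
```

```bash
python3 - <<'E'
from h import *
rel([.4044,-.2425,.174],-.1047)
d=cap('top','d');e=cap('scene','d')
a=cv2.resize(d['color'][190:250,340:420,::-1],(400,300),interpolation=cv2.INTER_CUBIC)
b=cv2.resize(e['color'][190:302,140:290,::-1],(400,300),interpolation=cv2.INTER_CUBIC);cv2.imwrite('pics/d1.png',np.hstack([a,b]))
E
```

```text
t 4.63 tcp [ 0.4053 -0.242   0.174 ] yaw -0.1027 tilt [ 0.e+00 -1.e-04 -1.e+00] w 13.6 F [-0.44  0.15 -0.86] T [0.03 0.05 0.  ]
rel [-0.0009  0.0006  0.    ] twist 0.002
```

View pics/d1.png

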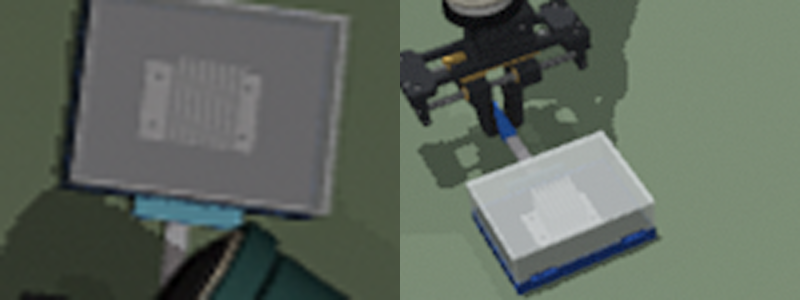

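{"name": "jog_arm", "arguments": {"plan": "0 0 -0.008 0 0; 0.001 0 -0.017 0 0; 0.0023 0 -0.027 0 0; 0.005 0 -0.038 0 0; 0.0091 0 -0.049 0 0; 0.0091 0 -0.049 0 0"}}

```text
t: 5.23
tcp_pos: [0.4157, -0.2449, 0.2262]
ee_rot: [0.999, -0.053, 0.003, 0.002]
ft_force: [-0.4, -0.6, 0.2]
width: 0.151
```

```bash
python3 - <<'E'
from h import *
rel([.4044,-.2425,.174],-.1047)
e=cap('scene','e')
b=cv2.resize(e['color'][190:302,140:290,::-1],(800,600),interpolation=cv2.INTER_CUBIC);cv2.imwrite('pics/e1.png',b)
E
```

```text
t 5.23 tcp [ 0.4157 -0.2449  0.2262] yaw -0.1054 tilt [ 0.0057 -0.0037 -1.    ] w 13.3 F [-0.39 -0.57  0.21] T [ 0.01  0.04 -0.04]
rel [-0.0118 -0.0014  0.0521] twist -0.0007
```

View pics/e1.png

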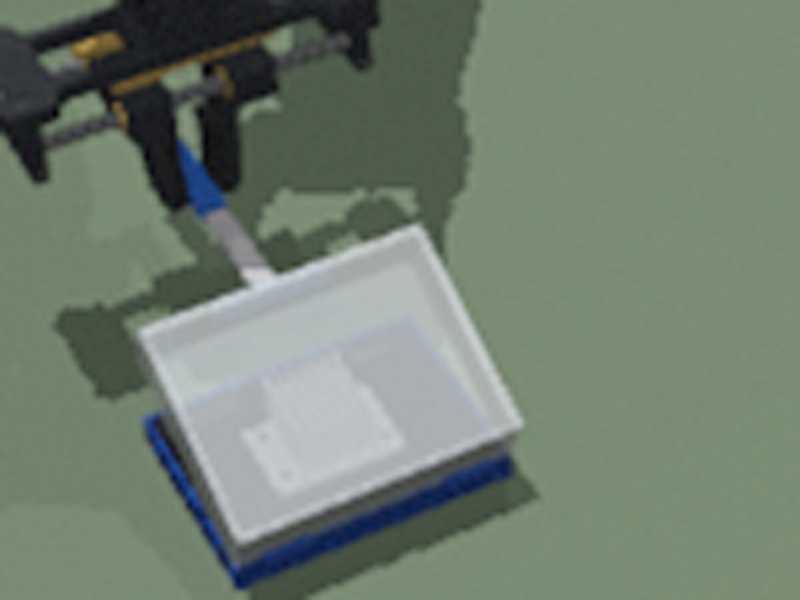

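{"name": "jog_arm", "arguments": {"plan": "0.005 0 -0.010 0 0; 0.011 0 -0.020 0 0; 0.018 0 -0.029 0 0; 0.026 0 -0.0375 0 0; 0.0345 0 -0.045 0 0; 0.044 0 -0.052 0 0; 0.054 0 -0.0575 0 0; 0.064 0 -0.062 0 0; 0.064 0 -0.062 0 0"}}

```text
t: 6.03
tcp_pos: [0.4799, -0.2511, 0.2862]
ee_rot: [0.999, -0.052, 0.002, 0.001]
ft_force: [0.9, -0.2, 0.1]
width: 0.155
```

```bash
python3 - <<'E'
from h import *
rel([.4044,-.2425,.174],-.1047)
e=cap('scene','f')
b=cv2.resize(e['color'][150:300,110:310,::-1],(800,600),interpolation=cv2.INTER_CUBIC);cv2.imwrite('pics/f1.png',b)
E
```

```text
t 6.03 tcp [ 0.4799 -0.2511  0.2862] yaw -0.1046 tilt [ 0.0035 -0.0017 -1.    ] w 13.7 F [ 0.93 -0.2   0.13] T [0.04 0.   0.02]
rel [-0.0764 -0.0008  0.1119] twist 0.0001
```

View pics/f1.png

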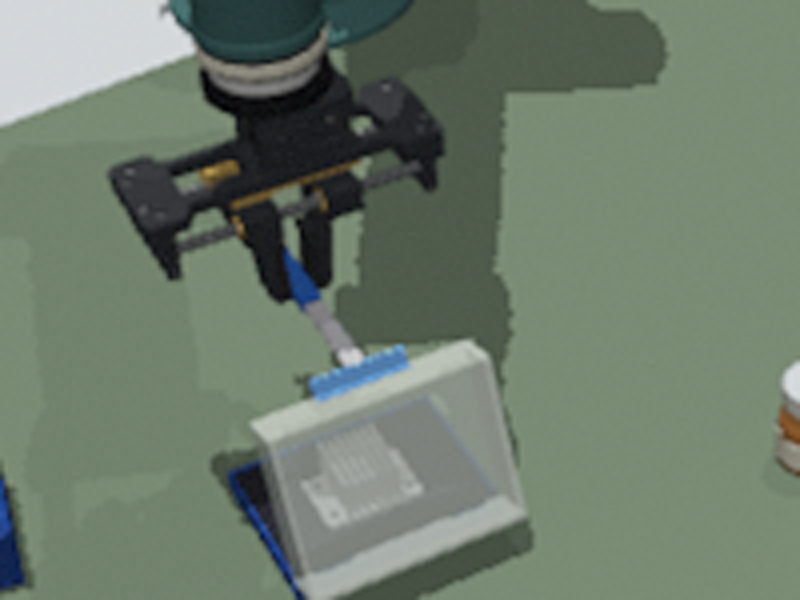

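{"name": "jog_arm", "arguments": {"plan": "0.011 0 -0.0035 0 0; 0.022 0 -0.0055 0 0; 0.034 0 -0.007 0 0; 0.045 0 -0.007 0 0; 0.057 0 -0.006 0 0; 0.057 0 -0.006 0 0; 0.057 0 -0.006 0 0; 0.057 0 -0.006 0 0; 0.04 0 -0.006 0 0; 0.01 0 -0.006 0 0; 0.01 0 -0.006 0 0"}}

```text
t: 7.0
tcp_pos: [0.4828, -0.2502, 0.2888]
ee_rot: [0.999, -0.053, -0.003, -0.001]
ft_force: [0.1, -0.0, -1.4]
width: 0.152
```

```bash
python3 - <<'E'
from h import *
e=cap('scene','g');d=cap('top','g')
b=cv2.resize(e['color'][150:300,110:310,::-1],(400,300),interpolation=cv2.INTER_CUBIC)
a=cv2.resize(d['color'][150:255,310:450,::-1],(400,300),interpolation=cv2.INTER_CUBIC);cv2.imwrite('pics/g1.png',np.hstack([a,b]))
rel([.4225,.0117,.22],-.021)
E
```

```text
t 7.1 tcp [ 0.486  -0.2513  0.2903] yaw -0.1062 tilt [-7.e-04  4.e-04 -1.e+00] w 13.7 F [ 0.92 -0.17 -0.28] T [-0.03 -0.03 -0.01]
rel [-0.0909 -0.2547  0.0705] twist -0.0852
```

View pics/g1.png

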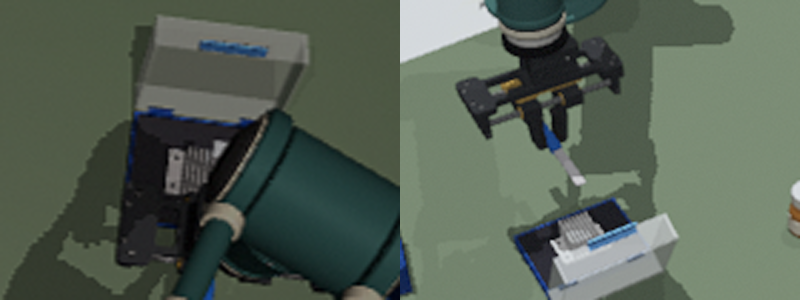

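{"name": "jog_arm", "arguments": {"plan": "-0.02 -0.03 0 -0.03 0; -0.04 -0.065 0.015 -0.06 0; -0.055 -0.10 0.03 -0.085 0; -0.07 -0.14 0.045 -0.085 0; -0.085 -0.18 0.06 -0.085 0; -0.0909 -0.22 0.0705 -0.085 0; -0.0909 -0.2547 0.0705 -0.085 0; -0.0909 -0.2547 0.0705 -0.085 0; -0.0909 -0.2547 0.09 -0.085 0; -0.0909 -0.2547 0.09 -0.085 0; -0.0909 -0.2547 0.09 -0.085 0"}}

```text
t: 8.02
tcp_pos: [0.4237, 0.0113, 0.2003]
ee_rot: [1.0, -0.01, -0.001, 0.0]
ft_force: [0.8, 0.2, -1.2]
width: 0.155
```

```bash
python3 - <<'E'
from h import *
e=cap('scene','i')
b=cv2.resize(e['color'][150:255,200:340,::-1],(800,600),interpolation=cv2.INTER_CUBIC)
cv2.imwrite('pics/i1.png',b)
rel([.4225,.0117,.1695],-.021)
s=robot.get_state();x=np.array([np.cos(-.021),np.sin(-.021),0]);o=s['tcp_pos']+np.array([0,0,-.169])
for q in(.095,.025):
  for z in (.006,.012): print(q,z,(proj(e,o+q*x+[0,0,z])-[200,150])*800/140)
E
```

```text
t 8.07 tcp [0.4241 0.0109 0.2009] yaw -0.0208 tilt [-3.e-04 -1.e-04 -1.e+00] w 13.3 F [-0.62  0.43 -0.97] T [ 0.07 -0.   -0.  ]
rel [-0.0016 -0.0008  0.0314] twist 0.0002
0.095 0.006 [445.50223468 369.3474378 ]
0.095 0.012 [445.48950379 359.76102871]
0.025 0.006 [363.4222905  296.30119585]
0.025 0.012 [363.20258231 286.80648049]
```

View pics/i1.png

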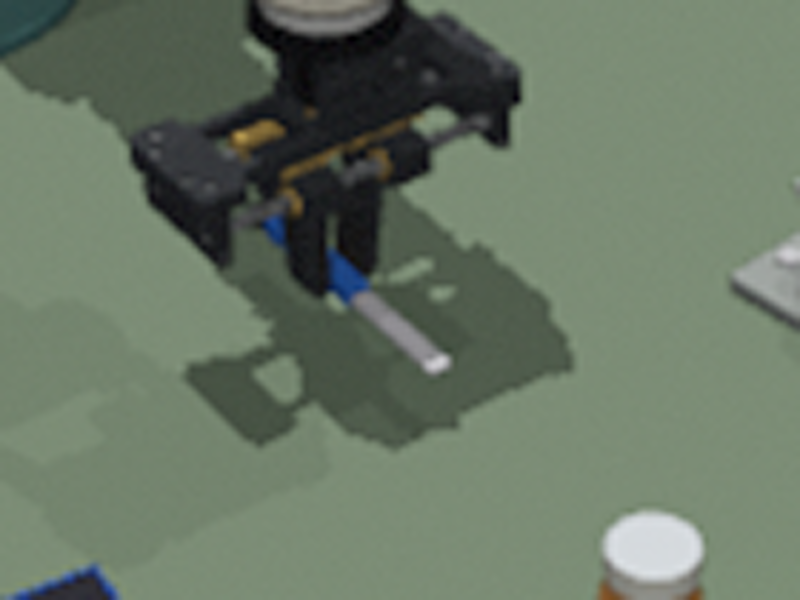

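{"name": "jog_arm", "arguments": {"plan": "0 0 0.016 0 0; 0 0 0.029 0 0; 0 0 0.0315 0 0; 0 0 0.0315 0 0; 0 0 0.0315 0 0; 0 0 0.0315 0 0.06; 0 0 0.0315 0 0.06; 0 0 0.0315 0 0.06; 0 0 0.0315 0 0.06; 0 0 0.0315 0 0.06; 0 0 0.0315 0 0.06; 0 0 0.0315 0 0.06; 0 0 0.0315 0 0.06; 0 0 0.0315 0 0.06; 0 0 0 0 0.06; 0 0 -0.04 0 0.06; 0 0 -0.06 0 0.06; 0 0 -0.06 0 0.06"}}

```text
t: 9.57
tcp_pos: [0.4263, 0.0113, 0.2656]
ee_rot: [1.0, -0.01, 0.005, 0.0]
ft_force: [0.6, -0.2, 0.9]
width: 0.683
```

```bash
python3 - <<'E'
from h import *
e=cap('scene','j')
b=cv2.resize(e['color'][150:255,200:340,::-1],(800,600),interpolation=cv2.INTER_CUBIC)
cv2.imwrite('pics/j1.png',b)
rel([.558,-.2594,.27],-.1047)
E
```

```text
t 9.62 tcp [0.4252 0.0113 0.2634] yaw -0.0201 tilt [ 6.5e-03 -2.0e-04 -1.0e+00] w 60.0 F [ 0.09 -0.26 -0.48] T [ 0.06  0.   -0.04]
rel [ 0.1383  0.268  -0.0057] twist 0.0846
```

View pics/j1.png

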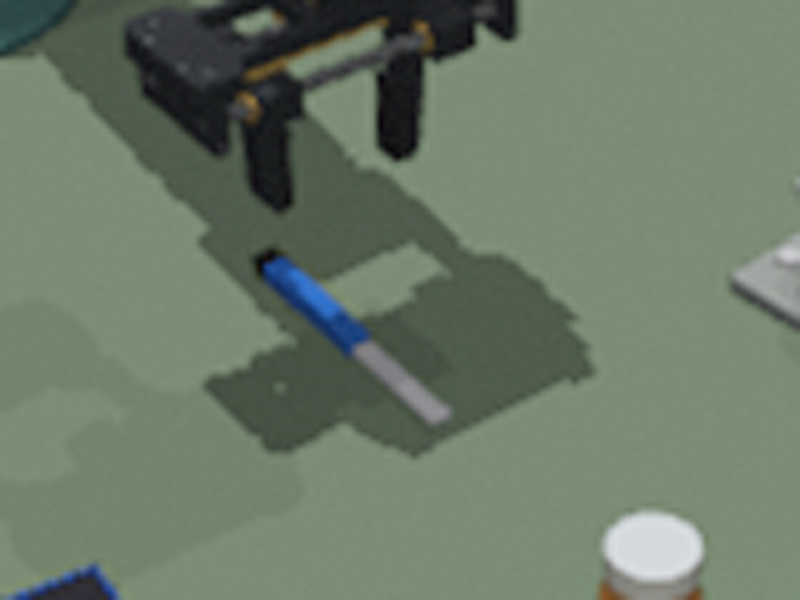

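```bash
python3 - <<'E'
from h import *
d=cap('top','k');e=load('scene','j')
cv2.imwrite('pics/k1.png',cv2.resize(d['color'][170:245,330:430,::-1],(800,600),interpolation=cv2.INTER_LANCZOS4))
a=cv2.resize(d['color'][180:222,155:211,::-1],(800,600),interpolation=cv2.INTER_LANCZOS4)
cv2.imwrite('pics/k2.png',a)
b=cv2.resize(load('scene','a')['color'][150:192,333:389,::-1],(800,600),interpolation=cv2.INTER_LANCZOS4)
cv2.imwrite('pics/k3.png',b)
E
```

```text
(no output)
```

View pics/k1.png

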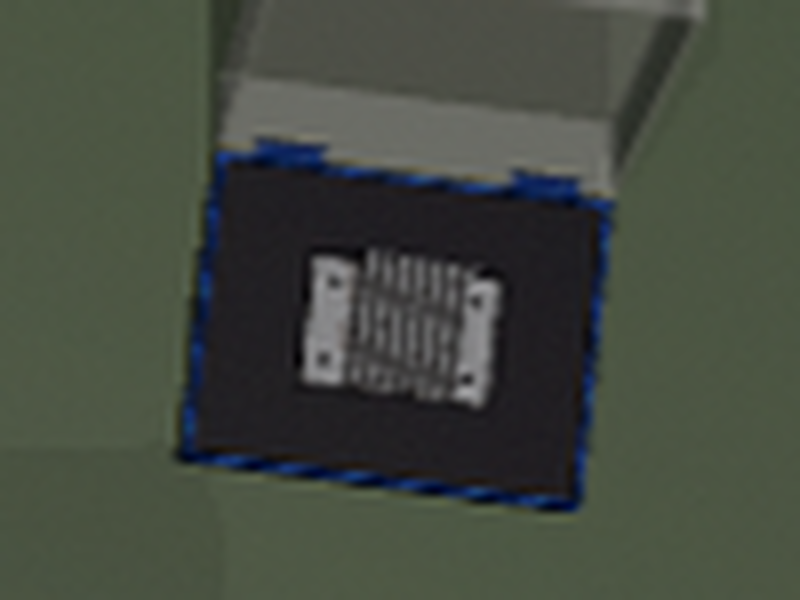

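View pics/k2.png

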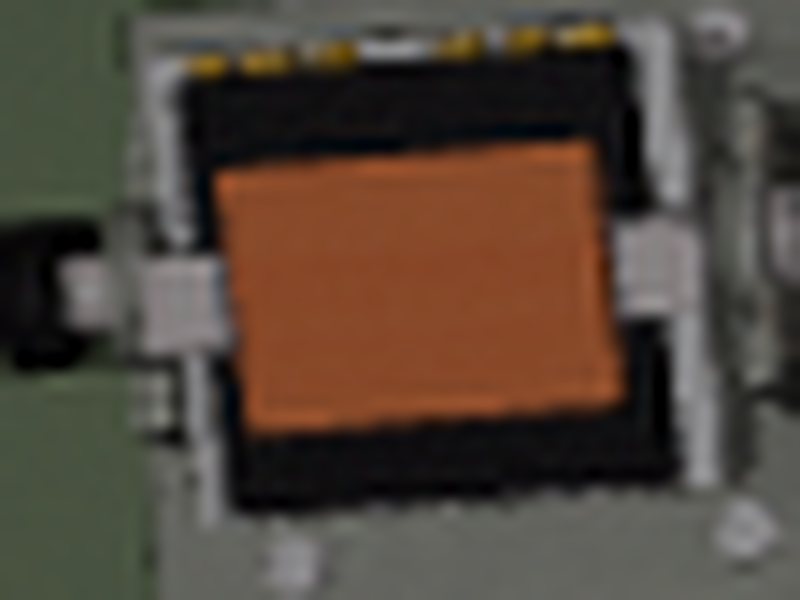

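View pics/k3.png

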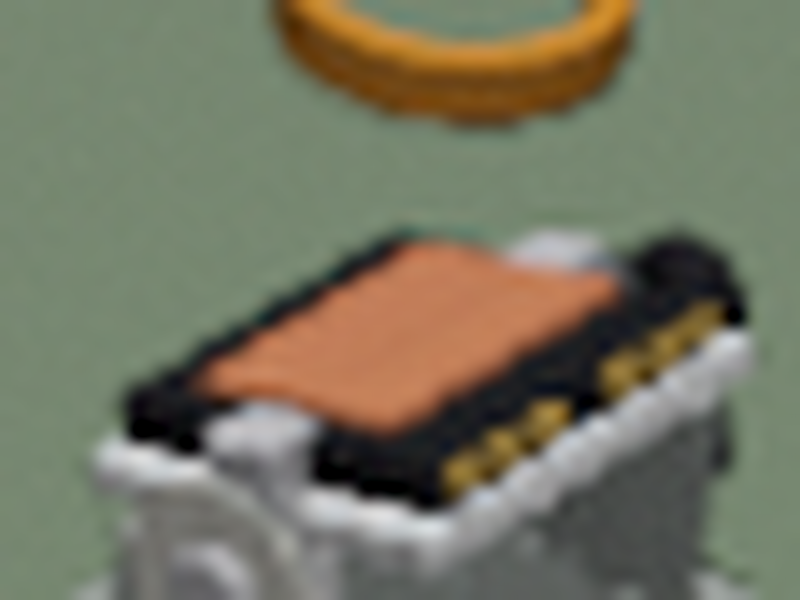

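```bash
python3 - <<'E'
from h import *
T=load('top','k');S=load('scene','a')
tp=[(216,172),(593,143),(622,400),(248,432)];sp=[(622,280),(385,432),(195,383),(410,240)]
s=800/56
def tri(a,b):
    A=np.zeros((3,3));B=np.zeros(3)
    for d,(u,v) in((T,((a[0]+.5)/s-.5+155,(a[1]+.5)/s-.5+180)),(S,((b[0]+.5)/s-.5+333,(b[1]+.5)/s-.5+150))):
        c,r=ray(d,u,v);r/=np.linalg.norm(r);P=np.eye(3)-np.outer(r,r);A+=P;B+=P@c
    return np.linalg.solve(A,B)
C=np.array([tri(a,b) for a,b in zip(tp,sp)]);print(np.round(C,4),C.mean(0))
x=(C[0]+C[1]-C[2]-C[3])/2;y=(C[0]+C[3]-C[1]-C[2])/2
print(x,np.linalg.norm(x),'tilt',np.arctan2(x[2],np.hypot(*x[:2])),'yaw',np.arctan2(x[1],x[0]));print(y,np.linalg.norm(y),np.arctan2(-y[0],y[1]))
# top only: corners in terms of tilt, assume zc=66+29cos t
from scipy.optimize import least_squares
uv=np.array([((a[0]+.5)/s-.5+155,(a[1]+.5)/s-.5+180) for a in tp]);vs=np.array([((a[0]+.5)/s-.5+333,(a[1]+.5)/s-.5+150) for a in sp])
def mod(p):
    cx,cy,yaw,t=p[:4]
    ex=np.array([np.cos(yaw)*np.cos(t),np.sin(yaw)*np.cos(t),np.sin(t)]);ey=np.array([-np.sin(yaw),np.cos(yaw),0])
    c=np.array([cx,cy,.066+.029*np.cos(t)])
    return [c+.025*a*ex+.035*b*ey for a,b in((1,1),(1,-1),(-1,-1),(-1,1))]
for w in(0,1):
    f=lambda p:np.r_[(np.array([proj(T,X) for X in mod(p)])-uv).ravel(),w*(np.array([proj(S,X)+p[4:6] for X in mod(p)])-vs).ravel()]
    r=least_squares(f,[.57,.24,0.05,.35,0,0]);print(w,np.round(r.x,4),r.cost,np.round(r.fun,2))
rel([.558,-.2594,.27],-.1047)
E
```

```text
[[0.586  0.3119 0.101 ]
 [0.593  0.2415 0.0984]
 [0.5461 0.2361 0.0857]
 [0.5374 0.3049 0.0875]] [0.56562921 0.27362548 0.09317359]
[0.04774146 0.00617321 0.01312131] 0.049895138047447565 tilt 0.26610732392473946 yaw 0.12859150024625382
[-0.00784993  0.06960112  0.0022223 ] 0.07007764573734639 0.11230991911895999
0 [0.5671 0.2758 0.1005 0.3316 0.     0.    ] 0.08922547197417652 [ 0.05 -0.1  -0.22 -0.1  -0.06  0.22  0.23 -0.02  0.   -0.    0.   -0.
  0.   -0.    0.    0.  ]
1 [ 0.5671  0.2757  0.115   0.2742 -1.8016  0.4188] 0.7906543403976947 [ 0.05 -0.   -0.26 -0.37 -0.03  0.11  0.24  0.24 -0.7   0.4   0.14 -0.34
 -0.05 -0.24  0.61  0.18]
t 9.67 tcp [0.424  0.0113 0.2615] yaw -0.0202 tilt [ 2.6e-03 -1.0e-04 -1.0e+00] w 60.0 F [-0.21  0.93  0.01] T [ 0.02 -0.04  0.01]
rel [ 0.1394  0.268  -0.0082] twist 0.0845
```

{"name": "jog_arm", "arguments": {"plan": "0.02 0.04 -0.008 0.02 0.06; 0.04 0.08 -0.008 0.04 0.06; 0.06 0.12 -0.008 0.06 0.06; 0.08 0.155 -0.008 0.085 0.06; 0.10 0.19 -0.008 0.086 0.06; 0.12 0.23 -0.008 0.086 0.06; 0.1385 0.268 -0.008 0.086 0.06; 0.1385 0.268 -0.008 0.086 0.06; 0.1385 0.268 -0.008 0.086 0.06; 0.1385 0.268 -0.008 0.086 0.06"}}

```text
t: 10.5
tcp_pos: [0.5557, -0.2592, 0.266]
ee_rot: [0.999, -0.054, -0.002, -0.001]
ft_force: [0.3, 0.2, 0.3]
width: 0.683
```

```bash
python3 - <<'E'
from h import *
e=cap('scene','l')
b=cv2.resize(e['color'][150:300,110:310,::-1],(800,600),interpolation=cv2.INTER_CUBIC)
cv2.imwrite('pics/l1.png',b)
rel([.5583,-.2596,.19],-.107)
s=robot.get_state()
E
```

```text
t 10.55 tcp [ 0.5555 -0.2584  0.2664] yaw -0.1064 tilt [-0.004   0.0026 -1.    ] w 59.8 F [-1.07  0.72  0.32] T [ 0.06 -0.02  0.01]
rel [0.0033 0.0011 0.0763] twist 0.0006
```

View pics/l1.png

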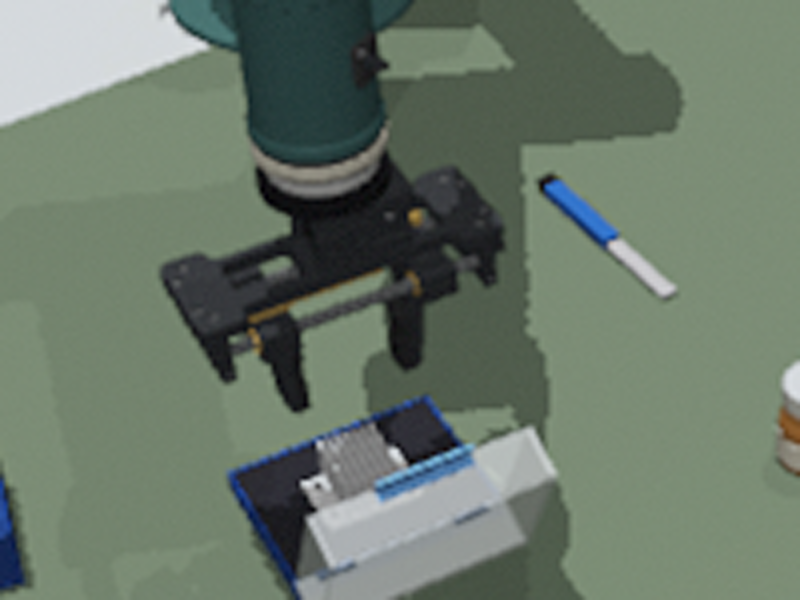

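{"name": "jog_arm", "arguments": {"plan": "0.001 0 0.02 0 0.06; 0.002 0 0.04 0 0.06; 0.002 0 0.05 0 0.06; 0.002 0 0.05 0 0.06; 0.002 0 0.05 0 0.06; 0.002 0 0.05 0 0.06"}}

```text
t: 11.05
tcp_pos: [0.5588, -0.259, 0.2194]
ee_rot: [0.999, -0.053, 0.0, 0.0]
ft_force: [0.3, -0.6, 0.3]
width: 0.681
```

```bash
python3 - <<'E'
from h import *
rel([.5583,-.2596,.19],-.107)
e=cap('scene','m')
b=cv2.resize(e['color'][175:295,120:280,::-1],(800,600),interpolation=cv2.INTER_CUBIC)
cv2.imwrite('pics/m1.png',b)
rel([.5583,-.2596,.19],-.107)
E
```

```text
t 11.05 tcp [ 0.5588 -0.259   0.2194] yaw -0.1054 tilt [ 7.e-04 -3.e-04 -1.e+00] w 60.0 F [ 0.34 -0.62  0.28] T [ 0.03 -0.04 -0.  ]
rel [-0.0005  0.0006  0.0294] twist 0.0016
t 11.1 tcp [ 0.5591 -0.2594  0.2199] yaw -0.1056 tilt [ 1.6e-03 -8.0e-04 -1.0e+00] w 60.0 F [ 0.78  0.32 -0.14] T [ 0.   -0.03 -0.01]
rel [-0.0008  0.0003  0.0299] twist 0.0014
```

View pics/m1.png

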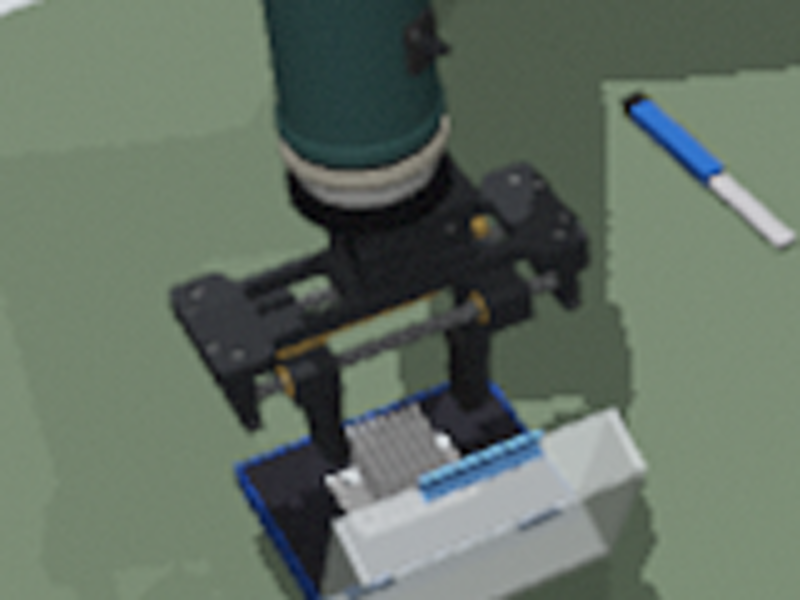

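{"name": "jog_arm", "arguments": {"plan": "0 0 0.015 0 0.06; 0 0 0.0295 0 0.06; 0 0 0.0295 0 0.06; 0 0 0.0295 0 0.06; 0 0 0.0295 0 0.02; 0 0 0.0295 0 0.02; 0 0 0.0295 0 0.02; 0 0 0.0295 0 0.02; 0 0 0.0295 0 0.02; 0 0 0.0295 0 0.02; 0 0 0.0295 0 0.02; 0 0 0.0295 0 0.02; 0 0 0.0295 0 0.02"}}

```text
t: 12.18
tcp_pos: [0.5591, -0.26, 0.1901]
ee_rot: [0.999, -0.053, 0.001, 0.0]
ft_force: [-1.3, -0.2, 6.0]
width: 0.408
```

```bash
python3 - <<'E'
from h import *
rel([.5583,-.2596,.19],-.107)
E
```

```text
t 12.18 tcp [ 0.5591 -0.26    0.1901] yaw -0.1062 tilt [ 1.4e-03 -9.0e-04 -1.0e+00] w 35.9 F [-1.25 -0.16  6.01] T [-0.1   0.15 -0.  ]
rel [-0.0009 -0.0003  0.0001] twist 0.0008
```

{"name": "jog_arm", "arguments": {"plan": "0 0 -0.01 0 0.0; 0 0 -0.03 0 0.0; 0 0 -0.06 0 0.0; 0 0 -0.09 0 0.0; 0 0 -0.11 0 0.0; 0 0 -0.11 0 0.0; 0 0 -0.11 0 0; 0 0 -0.11 0 0"}}

```text
t: 12.85
tcp_pos: [0.5579, -0.2592, 0.2976]
ee_rot: [0.999, -0.053, -0.001, -0.001]
ft_force: [-0.9, 0.3, -2.1]
width: 0.404
```

```bash
python3 - <<'E'
from h import *
e=cap('scene','n')
b=cv2.resize(e['color'][135:255,120:280,::-1],(800,600),interpolation=cv2.INTER_CUBIC)
cv2.imwrite('pics/n1.png',b)
rel([.567,.2755,.30],.108)
E
```

```text
t 12.9 tcp [ 0.5577 -0.2591  0.2969] yaw -0.1062 tilt [-0.0035  0.0019 -1.    ] w 35.9 F [ 0.62 -0.95 -1.04] T [0.03 0.02 0.01]
rel [-0.0475 -0.5326 -0.0022] twist -0.2142
```

View pics/n1.png

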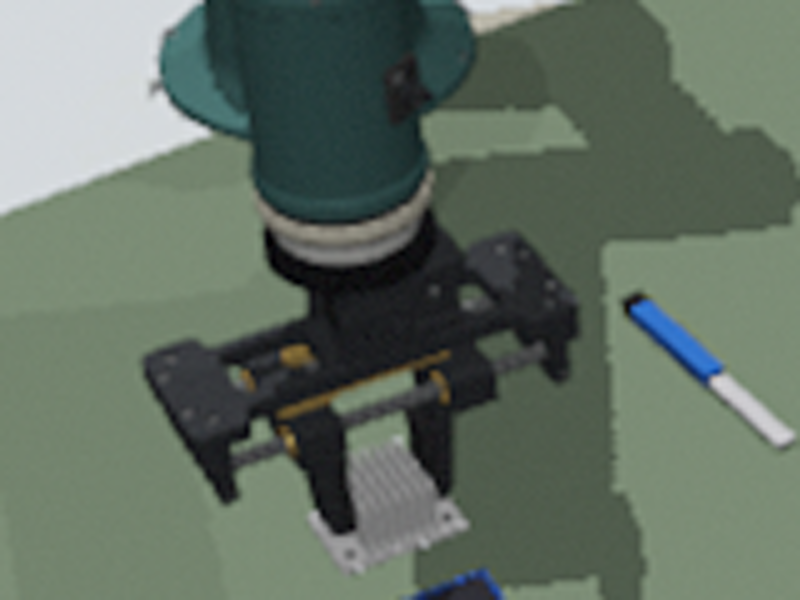

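{"name": "jog_arm", "arguments": {"plan": "-0.002 -0.02 -0.008 -0.01 0; -0.005 -0.05 -0.013 -0.02 0; -0.008 -0.085 -0.013 -0.04 0; -0.011 -0.12 -0.013 -0.06 0; -0.014 -0.155 -0.013 -0.08 0; -0.017 -0.19 -0.013 -0.1 0; -0.02 -0.225 -0.013 -0.12 0; -0.023 -0.26 -0.013 -0.14 0; -0.026 -0.295 -0.013 -0.16 0; -0.029 -0.33 -0.013 -0.18 0; -0.032 -0.365 -0.013 -0.2 0; -0.035 -0.4 -0.013 -0.214 0; -0.038 -0.435 -0.013 -0.214 0; -0.041 -0.465 -0.013 -0.214 0; -0.044 -0.495 -0.013 -0.214 0; -0.046 -0.52 -0.013 -0.214 0; -0.0475 -0.5326 -0.013 -0.214 0; -0.0475 -0.5326 -0.013 -0.214 0; -0.0475 -0.5326 -0.013 -0.214 0; -0.0475 -0.5326 -0.013 -0.214 0"}}

```text
t: 14.57
tcp_pos: [0.5677, 0.2737, 0.311]
ee_rot: [0.999, 0.054, -0.001, 0.001]
ft_force: [0.1, -0.6, -0.4]
width: 0.404
```

```bash
python3 - <<'E'
from h import *
e=cap('scene','o');d=cap('top','o')
b=cv2.resize(e['color'][100:220,290:450,::-1],(800,600),interpolation=cv2.INTER_CUBIC)
cv2.imwrite('pics/o1.png',b)
a=cv2.resize(d['color'][150:255,120:260,::-1],(800,600),interpolation=cv2.INTER_CUBIC)
cv2.imwrite('pics/o2.png',a)
rel([.567,.2755,.30],.108)
E
```

```text
t 14.67 tcp [0.568  0.2734 0.3117] yaw 0.1062 tilt [-8.e-04 -8.e-04 -1.e+00] w 35.2 F [ 0.76 -0.85 -1.03] T [0.06 0.02 0.02]
rel [-0.0007 -0.0022  0.0117] twist -0.0018
```

View pics/o1.png

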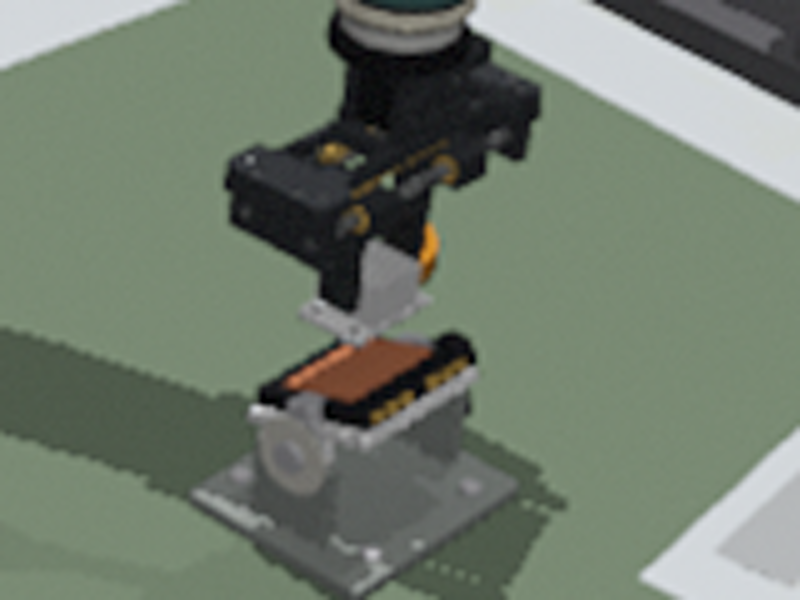

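View pics/o2.png

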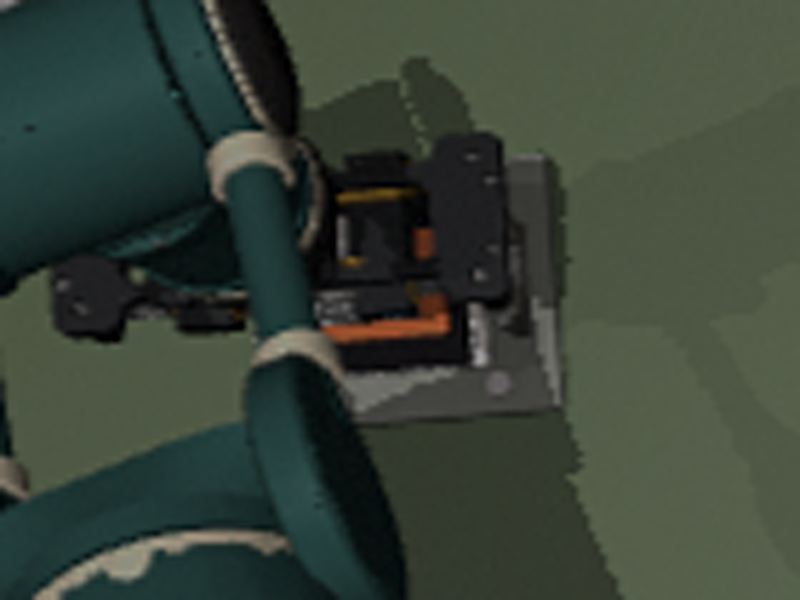

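```bash
python3 - <<'E'
from h import *
e=load('scene','o')
from scipy.spatial.transform import Rotation as Ro
R=Ro.from_euler('z',.107).as_matrix()
o=np.array([.568,.2734,.3117-.180])+R@[-.0008,0,0]
for c in((.022,-.032),(.022,.032),(-.022,-.032)):
    for z in (0,.005):print(c,z,(proj(e,o+R@[*c,z])-[290,100]+.5)*5-.5)
cv2.imwrite('pics/o3.png',cv2.resize(e['color'][140:185,340:400,::-1],(800,600),interpolation=cv2.INTER_LANCZOS4))
for c in((.022,-.032),(.022,.032),(-.022,-.032)):
    print((proj(e,o+R@[*c,0.00])-[340,140]+.5)*800/60,(proj(e,o+R@[*c,0.005])-[340,140]+.5)*800/60)
E
```

```text
(0.022, -0.032) 0 [361.72248196 349.21107257]
(0.022, -0.032) 0.005 [362.62178339 341.74439164]
(0.022, 0.032) 0 [435.39185981 304.75541522]
(0.022, 0.032) 0.005 [436.42727201 297.35891659]
(-0.022, -0.032) 0 [301.40232028 316.36500582]
(-0.022, -0.032) 0.005 [302.15841856 308.95164341]
[299.25995191 399.22952684] [301.65808903 379.3183777 ]
[495.71162617 280.68110725] [498.47272536 260.95711089]
[138.40618742 311.64001551] [140.42244949 291.87104908]
```

View pics/o3.png

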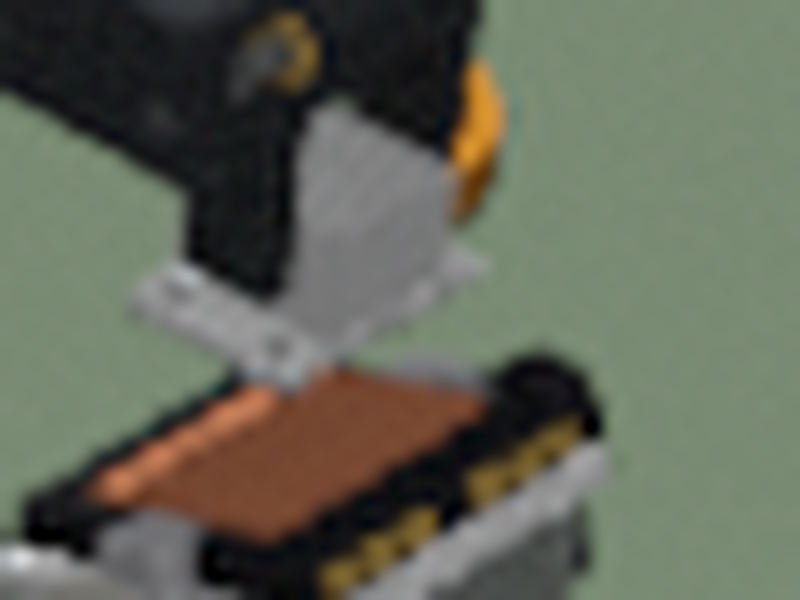

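```bash
python3 - <<'E'
from h import *
S=load('scene','a');s=800/56
sp=np.array([(622,280),(385,432),(195,383),(410,240)],float)
uv=(sp+.5)/s-.5+[333,150]+[.6,.5]
n=None
# intersection of diagonals
def X(a,b,c,d):
    h=lambda p:np.r_[p,1]
    q=np.cross(np.cross(h(a),h(b)),np.cross(h(c),h(d)));return q[:2]/q[2]
c=X(uv[0],uv[2],uv[1],uv[3])
for z in(.0925,.0935,.0945):print(onz(S,*c,z))
for t in(.2,.25,.3,.35,.4):
    sx=25*np.sin(t)/1000;zc=.066+.029*np.cos(t)
    P=[onz(S,*u,zc+k*sx) for u,k in zip(uv,(1,1,-1,-1))]
    xx=(P[0]+P[1]-P[2]-P[3])/2;yy=(P[0]+P[3]-P[1]-P[2])/2
    print(t,np.linalg.norm(xx),np.linalg.norm(yy),'yaw',np.arctan2(xx[1],xx[0]),np.arctan2(-yy[0],yy[1]),np.mean(P,0))
E
```

```text
[0.56668964 0.27003907 0.0925    ]
[0.56765946 0.26898072 0.0935    ]
[0.56862928 0.26792236 0.0945    ]
0.2 0.047308199714236276 0.07205370197609466 yaw 0.238851233468182 0.13778770152609257 [0.56886792 0.26927449 0.09442193]
0.25 0.049616419394500004 0.07207618922407884 yaw 0.17505009930849025 0.13780774422451494 [0.56853019 0.26960263 0.09409846]
0.3 0.05214126654713721 0.07210440988971363 yaw 0.11681449596478266 0.1378275101860757 [0.5681247  0.27000539 0.09370476]
0.35 0.0548334293755216 0.07213829343476846 yaw 0.06394786378974728 0.13784694567965386 [0.56765244 0.27048176 0.09324181]
0.4 0.057648290813464204 0.072177755166566 yaw 0.016144392822832015 0.13786599808926747 [0.56711461 0.27103056 0.09271077]
```

{"name": "jog_arm", "arguments": {"plan": "0 0.001 0.01 -0.003 0; 0 0.002 0.02 -0.003 0; 0 0.002 0.026 -0.003 0; 0 0.002 0.026 -0.003 0; 0 0.002 0.026 -0.003 0; 0 0.002 0.026 -0.003 0; 0 0.002 0.026 -0.003 0; 0 0.002 0.026 -0.003 0"}}

```text
t: 15.33
tcp_pos: [0.5684, 0.2732, 0.2867]
ee_rot: [0.998, 0.055, 0.0, -0.0]
ft_force: [0.4, 0.1, -0.7]
width: 0.407
```

```bash
python3 - <<'E'
from h import *
rel([.568,.2715,.28],.11)
e=cap('scene','p')
cv2.imwrite('pics/p3.png',cv2.resize(e['color'][140:185,340:400,::-1],(800,600),interpolation=cv2.INTER_LANCZOS4))
rel([.568,.2715,.28],.11)
E
```

```text
t 15.33 tcp [0.5684 0.2732 0.2867] yaw 0.111 tilt [ 9.e-04  4.e-04 -1.e+00] w 35.9 F [ 0.42  0.05 -0.72] T [ 0.06 -0.01  0.03]
rel [-0.0005  0.0017  0.0067] twist 0.001
t 15.38 tcp [0.5683 0.2732 0.2867] yaw 0.1109 tilt [ 9.e-04  4.e-04 -1.e+00] w 35.9 F [ 0.72 -0.16 -1.47] T [-0.02  0.03  0.03]
rel [-0.0005  0.0017  0.0067] twist 0.0009
```

View pics/p3.png

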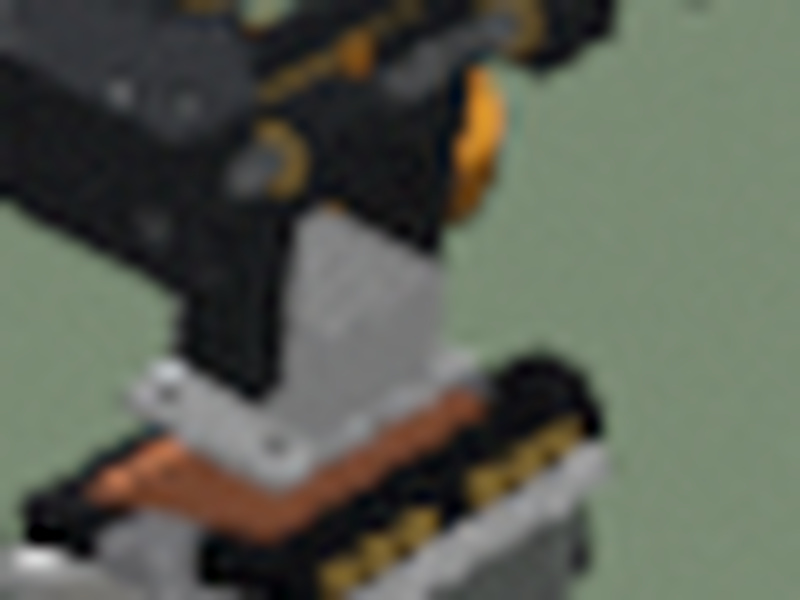

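{"name": "jog_arm", "arguments": {"plan": "0 0.0015 0.001 0 0; 0 0.0032 0.002 0 0; 0 0.0032 0.0035 0 0; 0 0.0032 0.005 0 0; 0 0.0032 0.005 0 0; 0 0.0032 0.005 0 0; 0 0.0032 0.005 0 0"}}

```text
t: 15.97
tcp_pos: [0.5685, 0.2699, 0.2811]
ee_rot: [0.998, 0.055, -0.0, -0.0]
ft_force: [-0.1, -0.1, -1.3]
width: 0.406
```

```bash
python3 - <<'E'
from h import *
rel([.568,.270,.28],.11)
e=cap('scene','q')
cv2.imwrite('pics/q3.png',cv2.resize(e['color'][140:185,340:400,::-1],(800,600),interpolation=cv2.INTER_LANCZOS4))
E
```

```text
t 15.97 tcp [0.5685 0.2699 0.2811] yaw 0.1108 tilt [-1.e-04  0.e+00 -1.e+00] w 35.8 F [-0.07 -0.07 -1.33] T [ 0.02  0.02 -0.02]
rel [-0.0004 -0.0002  0.0011] twist 0.0008
```

View pics/q3.png

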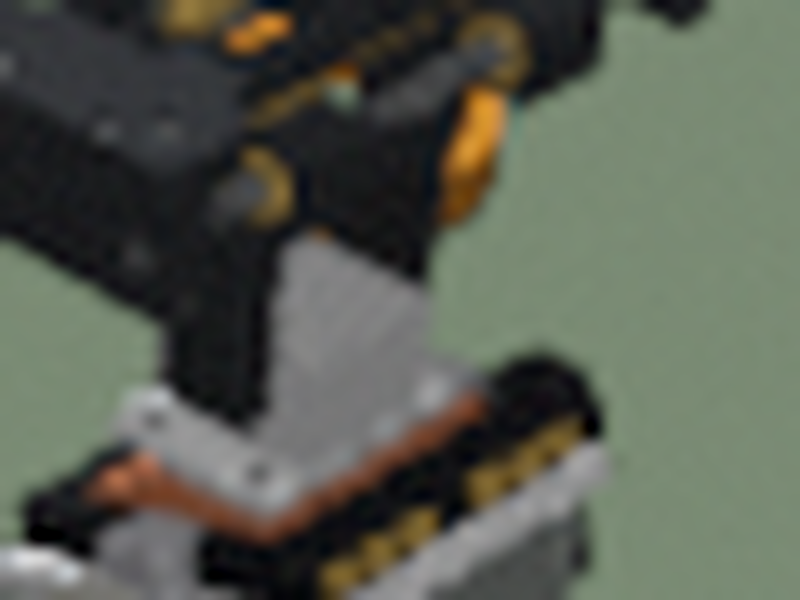

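{"name": "jog_arm", "arguments": {"plan": "0 0 0.0005 0 0; 0 0 0.001 0 0; 0 0 0.0015 0 0; 0 0 0.0015 0 0; 0 0 0.0015 0 0"}}

```text
t: 16.43
tcp_pos: [0.5685, 0.2699, 0.2805]
ee_rot: [0.998, 0.055, 0.0, -0.0]
ft_force: [-3.1, -0.9, 6.6]
width: 0.406
```

{"name": "jog_arm", "arguments": {"plan": "0 0 0.0005 0 0; 0 0 0.001 0 0; 0 0 0.001 0 0; 0 0 0.001 0 0"}}

```text
t: 16.77
tcp_pos: [0.5685, 0.2699, 0.2804]
ee_rot: [0.998, 0.055, 0.0, -0.0]
ft_force: [-4.7, -1.6, 11.0]
width: 0.407
```

{"name": "jog_arm", "arguments": {"plan": "0 0 0.0005 0 0; 0 0 0.001 0 0; 0 0 0.001 0 0; 0 0 0.001 0 0"}}

```text
t: 17.1
tcp_pos: [0.5685, 0.2699, 0.2803]
ee_rot: [0.998, 0.055, 0.0, -0.0]
ft_force: [-6.7, -2.1, 13.8]
width: 0.408
```

{"name": "jog_arm", "arguments": {"plan": "-0.0005 0 0 0 0; -0.001 0 0 0 0; -0.0015 0 0 0 0; -0.002 0 0 0 0; -0.002 0 0 0 0; -0.002 0 0 0 0"}}

```text
t: 17.6
tcp_pos: [0.5677, 0.2698, 0.2803]
ee_rot: [0.998, 0.055, 0.002, -0.0]
ft_force: [-1.3, -2.2, 9.8]
width: 0.402
```

{"name": "jog_arm", "arguments": {"plan": "-0.0005 0 0.0003 0 0; -0.001 0 0.0005 0 0; -0.0015 0 0.0007 0 0; -0.002 0 0.001 0 0; -0.002 0 0.001 0 0; -0.002 0 0.001 0 0"}}

```text
t: 18.1
tcp_pos: [0.5668, 0.2697, 0.2801]
ee_rot: [0.998, 0.055, 0.004, -0.001]
ft_force: [2.6, -2.7, 9.9]
width: 0.406
```

{"name": "jog_arm", "arguments": {"plan": "-0.0005 0 0.0005 0 0; -0.001 0 0.001 0 0; -0.001 0 0.0015 0 0; -0.001 0 0.002 0 0; -0.001 0 0.002 0 0; -0.001 0 0.002 0 0"}}

```text
t: 18.6
tcp_pos: [0.5659, 0.2696, 0.2789]
ee_rot: [0.998, 0.055, 0.004, -0.001]
ft_force: [-0.8, -3.4, 13.3]
width: 0.404
```

```bash
python3 - <<'E'
from h import *
rel([.568,.270,.28],.11)
e=cap('scene','r')
cv2.imwrite('pics/r3.png',cv2.resize(e['color'][140:185,340:400,::-1],(800,600),interpolation=cv2.INTER_LANCZOS4))
E
```

```text
t 18.6 tcp [0.5659 0.2696 0.2789] yaw 0.111 tilt [ 0.0085  0.0021 -1.    ] w 35.6 F [-0.81 -3.43 13.29] T [-0.43 -0.33 -0.06]
rel [ 0.0021 -0.0001 -0.001 ] twist 0.001
```

View pics/r3.png

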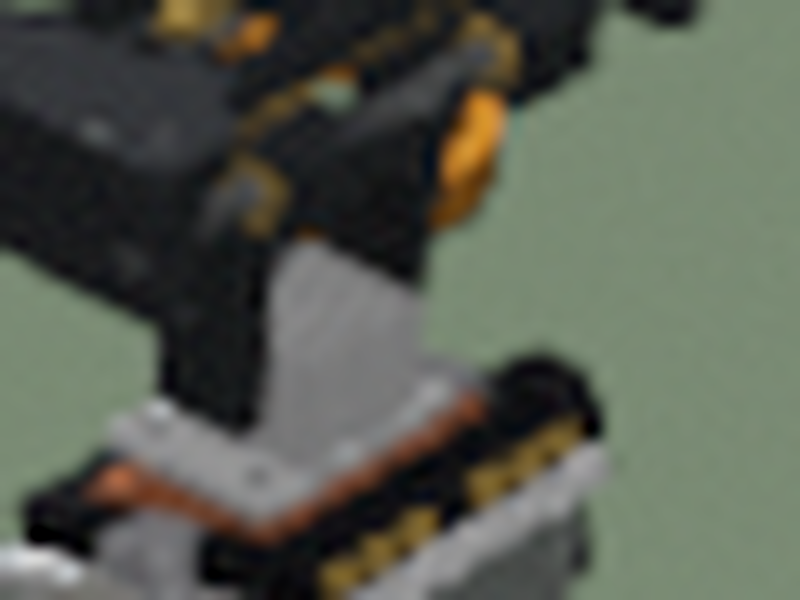

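{"name": "jog_arm", "arguments": {"plan": "-0.0005 0 0.0005 0 0; -0.001 0 0.001 0 0; -0.001 0 0.0015 0 0; -0.0015 0 0.002 0 0; -0.0015 0 0.0025 0 0; -0.0015 0 0.0025 0 0"}}

```text
t: 19.15
tcp_pos: [0.564, 0.2694, 0.2759]
ee_rot: [0.998, 0.055, 0.004, -0.001]
ft_force: [-0.8, -1.8, 12.7]
width: 0.409
```

{"name": "jog_arm", "arguments": {"plan": "-0.0005 0 0.0005 0 0; -0.001 0 0.001 0 0; -0.001 0 0.0015 0 0; -0.0015 0 0.002 0 0; -0.0015 0 0.0025 0 0; -0.0015 0 0.0025 0 0"}}

```text
t: 19.65
tcp_pos: [0.5624, 0.2692, 0.2731]
ee_rot: [0.998, 0.055, 0.003, -0.001]
ft_force: [-0.4, -2.9, 11.8]
width: 0.406
```

```bash
python3 - <<'E'
from h import *
rel([.568,.270,.28],.11)
e=cap('scene','s')
cv2.imwrite('pics/s3.png',cv2.resize(e['color'][140:185,340:400,::-1],(800,600),interpolation=cv2.INTER_LANCZOS4))
E
```

```text
t 19.65 tcp [0.5624 0.2692 0.2731] yaw 0.111 tilt [ 0.0068  0.0017 -1.    ] w 35.7 F [-0.45 -2.92 11.76] T [-0.4  -0.2  -0.04]
rel [ 0.0057 -0.0002 -0.0069] twist 0.001
```

View pics/s3.png

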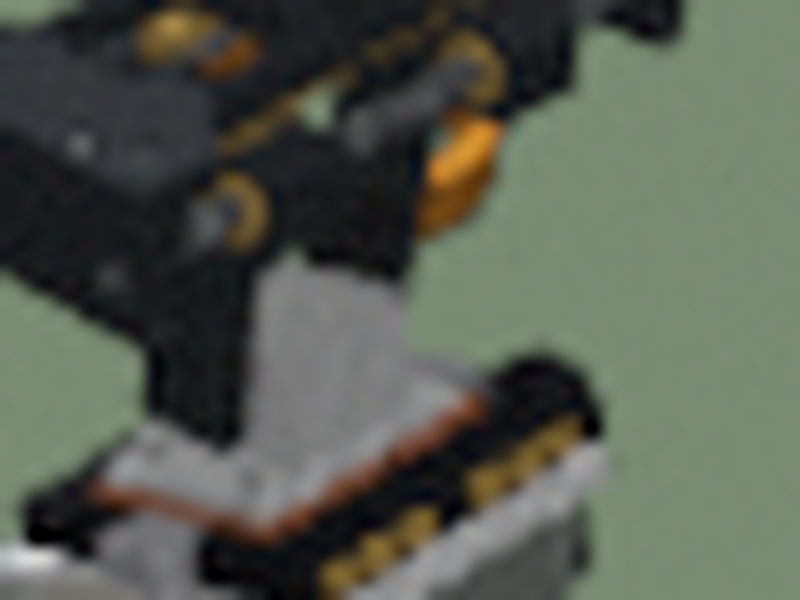

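{"name": "jog_arm", "arguments": {"plan": "0 0 0.0005 0 0; -0.0005 0 0.001 0 0; -0.0005 0 0.0015 0 0; -0.0005 0 0.0015 0 0"}}

```text
t: 20.03
tcp_pos: [0.5618, 0.2691, 0.2717]
ee_rot: [0.998, 0.055, 0.003, -0.001]
ft_force: [-1.7, -2.9, 13.3]
width: 0.408
```

{"name": "jog_arm", "arguments": {"plan": "0 0 0.0005 0 0; 0 0 0.001 0 0; 0 0 0.0015 0 0; 0 0 0.0015 0 0"}}

```text
t: 20.37
tcp_pos: [0.5618, 0.2692, 0.2717]
ee_rot: [0.998, 0.056, 0.003, -0.001]
ft_force: [-4.4, -4.8, 20.3]
width: 0.406
```

```bash
python3 - <<'E'
from h import *
rel([.568,.270,.28],.11)
e=cap('scene','u')
cv2.imwrite('pics/u3.png',cv2.resize(e['color'][140:185,340:400,::-1],(800,600),interpolation=cv2.INTER_LANCZOS4))
E
```

```text
t 20.37 tcp [0.5618 0.2692 0.2717] yaw 0.1111 tilt [ 0.0064  0.0015 -1.    ] w 35.8 F [-4.4  -4.78 20.35] T [-0.67  0.43 -0.03]
rel [ 0.0063 -0.0002 -0.0083] twist 0.0011
```

View pics/u3.png

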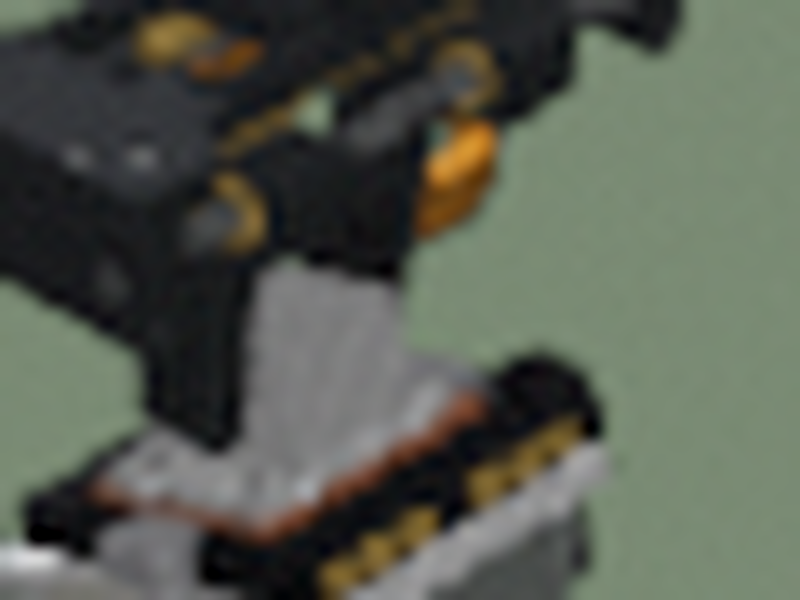

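```bash
python3 - <<'E'
from h import *
e=load('scene','u');a=load('scene','a')
z=lambda d:cv2.resize(d['color'][160:184,342:380,::-1],(800,505),interpolation=cv2.INTER_CUBIC)
m=z(e)
cv2.imwrite('pics/u4.png',m)
from scipy.spatial.transform import Rotation as Ro
yaw,t,h=.111,.35,.0235
s=robot.get_state();tcp=s['tcp_pos']
Rz=Ro.from_euler('z',yaw).as_matrix()
R=Rz@Ro.from_euler('y',-t).as_matrix()
pv=tcp+np.array([0,0,-.180+h]); pv0=pv
o=pv+R@np.array([-.0008,0,-h]);print('sink est',o)
for c in((.022,-.032),(.022,.032),(-.022,-.032),(-.022,.032)):
    print(c,o+R@[*c,0],(proj(e,o+R@[*c,0])-[342,160]+.5)*800/38)
print('copper if centred under sink')
for c in((.025,-.035),(.025,.035),(-.025,-.035),(-.025,.035)):
    print(c,(proj(e,o+R@[*c,0])-[342,160]+.5)*800/38)
E
```

```text
sink est [0.56905634 0.26997572 0.09281937]
(0.022, -0.032) [0.59314007 0.24046189 0.10036312] [391.81705666 414.57482302]
(0.022, 0.032) [0.58605065 0.30406802 0.10036312] [697.69762799 224.36060662]
(-0.022, -0.032) [0.55206204 0.23588341 0.08527561] [146.32496632 374.46815974]
(-0.022, 0.032) [0.54497262 0.29948954 0.08527561] [451.02107203 189.10177072]
copper if centred under sink
(0.025, -0.035) [394.27076435 426.51446218]
(0.025, 0.035) [728.91662136 218.09134391]
(-0.025, -0.035) [115.36560972 380.66793248]
(-0.025, 0.035) [448.53928073 178.2708119 ]
```

View pics/u4.png

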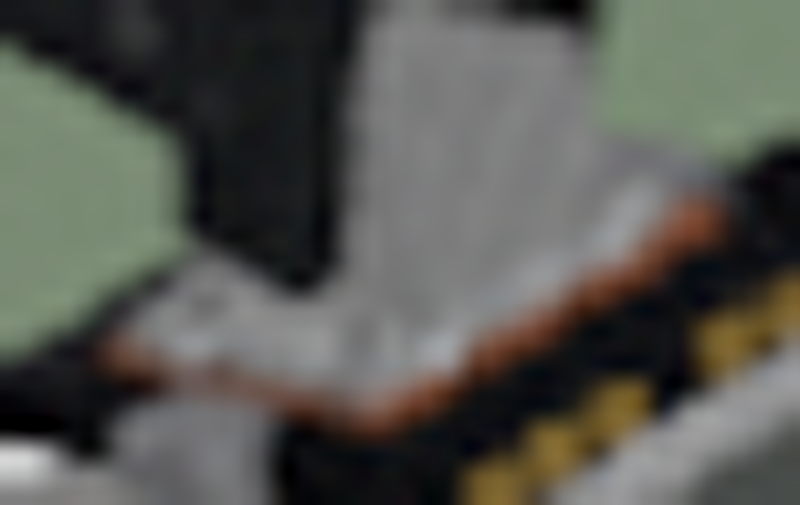

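```bash
python3 - <<'E'
from h import *
e=load('scene','u')['color'].astype(float);q=load('scene','p')['color'].astype(float)
w=lambda im:im[...,0]-im[...,2]
# shadowed copper ref in p: zoom (270,520)/13.33+ (340,140)
print(q[179,355:365].astype(int).tolist()); print(e[172:182,366].astype(int).tolist())
ref=np.percentile(w(q)[176:181,352:366],90);print(ref)
W=w(e)[164:186,344:380]
for c in range(344,378):
    col=w(e)[164:184,c]; g=col.copy(); g[g<12]=0
    print(c,round(g.sum()/ref,2),end='; ')
E
```

```text
[[81, 59, 54], [77, 46, 32], [86, 50, 35], [98, 59, 41], [113, 67, 46], [111, 66, 44], [95, 56, 43], [71, 41, 30], [33, 21, 19], [12, 15, 17]]
[[132, 132, 133], [140, 141, 142], [137, 134, 134], [129, 101, 92], [92, 52, 34], [34, 25, 23], [15, 16, 20], [9, 13, 17], [24, 20, 21], [58, 49, 30]]
73.0
344 0.0; 345 0.0; 346 0.16; 347 0.86; 348 0.88; 349 0.64; 350 0.48; 351 0.45; 352 0.59; 353 0.58; 354 0.63; 355 0.82; 356 0.88; 357 0.92; 358 0.79; 359 1.23; 360 1.51; 361 1.53; 362 1.59; 363 1.08; 364 2.71; 365 3.92; 366 3.41; 367 4.53; 368 4.21; 369 3.74; 370 4.21; 371 4.15; 372 3.62; 373 1.82; 374 2.08; 375 3.95; 376 3.55; 377 2.53;
```

{"name": "jog_arm", "arguments": {"plan": "0 0 0 0 0; 0 0 0 0 0; 0 0 0 0 0; 0 0 0 0 0; 0 0 0 0 0; 0 0 0 0 0"}}

```text
t: 20.92
tcp_pos: [0.5618, 0.2692, 0.2717]
ee_rot: [0.998, 0.056, 0.003, -0.001]
ft_force: [-5.5, -3.6, 19.7]
width: 0.406
```

```bash
python3 - <<'E'
from h import *
cap('scene','v');cap('top','v');rel([.568,.270,.28],.11)
print(np.round(robot.get_state()['dq'],4))
E
```

```text
t 21.02 tcp [0.5618 0.2692 0.2717] yaw 0.1111 tilt [ 0.0065  0.0015 -1.    ] w 35.7 F [-4.15 -4.94 20.29] T [-0.68  0.4  -0.03]
rel [ 0.0063 -0.0001 -0.0083] twist 0.0011
[-0.0008  0.0001  0.0002  0.0017 -0.0015  0.0007]
```

View pics/scene_v.png

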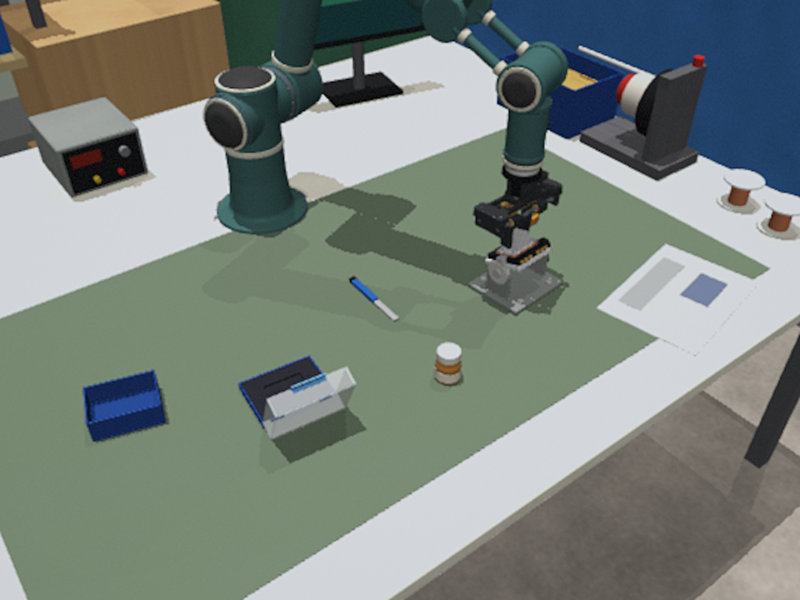

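The lid is open at (310,400) and the pry tool lies flat at (373,298). The jar, bin and roll have not moved, and the sink is pressed on the face at (518,250). The arm is at rest at about 20 N, so I am handing in.

```bash
python3 -c "
from plant import robot
print(robot.sign_off())"
```

```text
the job is handed in; nothing more can be done
None
```

I levered the lid open with the pry tool's blade under the lip and laid the tool flat where it had been. I then gripped the heat sink across its fins and lifted it out. The jog commands cannot tilt the tool, so I set the sink's upper edge on the copper face. Pressing down then made it pivot in the fingers until it lay flush. It was handed in still gripped and pressed, at 21 s, with no verdict reported.

**Last checks that agreed:**
- **Press force:** about 21 N. The force rose from about 13 N to about 21 N with no further tool movement, which indicates the base is flush. The estimated centre of pressure is inside the base.
- **Grip and motion:** fingers at 35.7 mm on the fins, and the arm at rest.
- **Scene:** the picture shows the lid fully open and the pry tool flat and let go. The jar, roll, bin and work holder looked unmoved.

**Checks that disagreed, or that I could not confirm:**
- **Centring along the slope:** the visible copper margin suggests the sink sits about 3 mm low along the slope. The arm's own position instead puts it about 1–2 mm high. Both are inside the 8 mm limit, so I left it.
- **Face position:** the two cameras differed by about 3–5 mm in y, and I went by the scene view beside the sink.
- **Tilt:** image estimates of the face's slope ran from 0.27 to 0.33 rad, and the pivot movement suggests about 0.35 rad. I inferred the flush fit from the forces and did not measure the angle directly.

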